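# Put a repaired drive away and fold the case's lid stay to shut it

## Task

Pick up the silver drive from the bench and set it down flat, without dropping it, in the empty front-left compartment of the open storage case. Then unlock the lid's folding stay by pushing its red knee away from you past straight, and only after that gently lower the lid until it is fully shut, never forcing it against the locked stay. Leave the other things on the bench and in the case as they are.

Things in the scene. Friction and masses are not known exactly. Their poses are not given: they have to be found in the camera images.
- case: Open grey plastic storage case fixed to the bench, 240 (its x) by 300 (y) by 100 mm high (z), walls and floor 6 mm. Origin: centre of its underside; x points level from the front (robot's side) to the hinge, y to the left. Blue dividers 45 mm high part the rear half (fixed stock, under 40 mm high) from two front compartments: left (+y) empty, right with the module box.
- free_bay (a point): Centre of the floor of the empty front-left compartment (6 mm above the bench); the compartment measures 116 mm along the case's x and 150 mm along its y, and its outer walls rise 94 mm above this floor.
- drive: The drive: a flat silver aluminium bar with a blue patch on top, 100 (its x) by 34 (its y) by 14 mm, about 120 g, lying on the bench. Origin at the centre of its underside. Grip it across the 34 mm.
- lid (a joint): Lid angle in rad: 0 = open as it starts, 65 degrees above level, its upper part leaning towards the robot; 1.134 = fully shut. The hinge is stiff: with the stay unlocked the lid stays where it is left, and its front edge takes about 1 to 5 N to push down. With the stay locked it cannot be closed.
- lid_hinge (a point): Middle of the lid's hinge line (parallel to the case's y), on the far top rim: x=120, z=100 mm in the case's frame.
- lid_edge (a point): Middle of the lid's front (free) edge, on its outer face. The lid is a blue frame with a clear window, 240 mm from hinge to front edge, 300 mm wide, 10 mm thick, about 0.4 kg. Its inner face passes through the hinge line and lies on the rim when shut.
- knee (a point): Middle of the stay's red knee, a level cylinder 18 mm in diameter and 44 mm long, parallel to the case's y, under the leaning lid near the case's right side, 143 mm above the bench at the start. It moves on a circle about stay_pivot. A push of a few N away from the robot (case +x and somewhat down) carries it through straight; 15 mm of travel unlocks it; it folds towards the hinge as the lid sinks.
- stay_pivot (a point): Pivot of the stay's lower bar on the case's right wall: x=-10, z=70 mm in the case's frame, 78 mm from the knee. The upper bar, as long, runs from the knee to the lid, 130 mm from the hinge. Both are steel, 14 mm wide.
- stay_upper (a joint): Bend of the stay's knee in rad: 0 = locked on its stop (as it starts), 0.08 = straight, larger = broken towards the hinge, about 3 when the lid is shut.
- module_box: Flat black box 85 x 85 x 22 mm with green strips, loose in the front-right compartment; origin at the centre of its underside. Bystander.
- jar: Small glass jar with yellow cap, 52 mm in diameter, 60 mm high, on the bench; origin at the centre of its underside. Bystander.
- screwdriver: Green-handled screwdriver lying on the bench beside the case. Bystander.
- battery: Black battery pack 55 x 150 x 16 mm lying on the bench; origin at the centre of its underside. Bystander.
- screw_tray: Open orange tray with four pockets, 90 x 120 x 25 mm, near the robot on its right. Bystander.

How it is judged:
By the outcome, as a careful person would: the job done as asked, in the order asked, and still so for the second after the job is handed in, with the robot touching nothing.
It also fails if it takes over 72 s, if anything falls off the work surface, if the arm or the gripper's body presses on something with over 40 N, if the wrist force passes 120 N, or if a joint passes its speed limit or range.

## Robot

A 6-joint arm with a two-finger parallel gripper is mounted at the origin on the work surface. World frame = base frame: x ahead of the robot, y to its left, z up, the work surface at z = 0. Lengths are in m, angles in degrees, forces in N, time in s.
With the tool pointing down it reaches from about 0.4 to 0.825 m from the base axis. Payload 7 kg.
Tool frame: the origin (TCP) lies midway between the tips of the shut fingers; the grasp point (between the pads) lies r.grasp_offset behind it (r.grasp_offset is the distance from the TCP to the grasp point, in m); z points along the fingers, y is the direction in which the jaws open and shut (so a half turn about z gives the same grasp; the last joint's range is limited). The gripper opens to 88 mm and grips with 3 to 60 N. Pads are 19 mm wide; open, the fingers measure 130 mm over their backs; the gripper's body (78 mm by 193 mm) begins 47 mm behind the grasp point.
Start: joints at [-54.311, 20.546, 0.682, 0, -70.136, -16.507], TCP at [0.222, -0.638, 0.227] pointing down, gripper open.
Joint ranges: [-176.03, 176.03], [-82.01, 121.73], [-58.28, 71.71], [-173.87, 95.51], [-174.79, -0.11], [-173.66, 173.66]. Speed limits (degrees/s): [136.94, 136.94, 172.46, 180, 180, 180].

## Interface

Orientations are given as [roll, pitch, yaw] about the fixed x, y, z axes, in that order (R = Rz(yaw) Ry(pitch) Rx(roll)).
In Python, from plant import status, imaging, r gives the robot as it stands.
- The arm moves only by the tool apply_moves, never from a script. Its argument "moves" is a list of rows, each a list of 6 numbers: the shift along the tool's x, y, z in units of 200 mm (1.0 is 200 mm), then the turn, a rotation vector about the tool's x, y, z in units of 90 degrees (1.0 is 90 degrees). In form: [[tx, ty, tz, rx, ry, rz], ...]. A call has 1 to 12 rows; each row is the pose to reach, as a shift and turn from the pose measured when the call began, along the tool's axes at that moment; what a row does not reach only later rows make up. A row lasts 1/8 s, in which the tool goes at most 62.5 mm and 10.7 degrees, less where a joint would pass 70% of its speed; a pose out of reach is approached as far as the arm can. A call with a number of a shift or a turn outside -1 to 1 is refused whole. A call with a gripper value outside its range is refused whole. "hand" is the closure, from -1 (fully open) to 1 (shut), set as the call begins (left out, the last holds). The fingers move at their own pace and stop on an object; "grip_force" is the grip in N (left out, the last holds). Time passes only in rows, so rows that repeat a pose let the fingers close. It gives the time, the measured TCP pose, the force and the opening at its end, in the units of the state.
- status.get_state(): the state, without advancing time (a new reading comes with each control period).
- imaging.capture(name): name is "scene" or "top" or "wrist"; returns (picture, depth): 400x640x3 uint8, blue, green, red; 400x640 float32, m along the optical axis (not along the pixel's ray), 0 where there is no reading.
- imaging.camera_info(name): a dict with "fx", "fy", "cx", "cy" (pixels), "k1" (the pictures are not rectified: a ray, as slopes to the right and down, at radius r is drawn at 1 + k1 r^2 times it, then the intrinsics apply), "T" (4x4, takes a point from camera to world coordinates). Camera axes: x right, y up, looking along -z (the intrinsics and any distortion apply to the point x, -y, -z); pixel columns grow to the right and rows downward; lengths in m; the calibration is good to about 2 mm. A picture is of the moment at which its call begins: read the wrist's pose just before it. camera_info takes no time and is no camera call; for the wrist camera it gives the pose at the moment of the call.
- r.close_job(): hands the job in, once; it reports no verdict.
The state is a dict: "time_s": time; "joints": joint angles; "qd": joint speeds; "joint_torque": joint torques, N m; "tcp_pos": TCP position; "eef_rot": TCP orientation; "contact_force": force on the tool from outside, world axes, zero at the start; "moment": the same for the moment, N m; "gripper_width": finger opening in m.
Only numpy, scipy, OpenCV 4.12 (cv2) and the standard library are available. Lean on these libraries where they do the work, as an engineer would, in place of code of your own. Each camera call takes 0.05 s, during which the arm holds its last target.

## Working session

There is one attempt and no reset: what is moved stays moved. The work goes in short steps, Python scripts to look and compute and a tool call to move; the robot and the scene stay as the last step left them, time stands still between calls to the robot, and variables do not carry over. Pictures are saved under pics/ and viewed, and the job is handed in when it is done.

Besides the shell and the picture viewer there is one more tool, called after ">>>" as name(argument=value, ...), one argument or row to a line, values as JSON. apply_moves: Moves the arm, as the interface text tells. Its arguments: {"type":"object","properties":{"moves":{"type":"array","items":{"type":"array","items":{"type":"number"}}},"hand":{"type":"number"},"grip_force":{"type":"number"}},"required":["moves"]}

```bash
ls; mkdir -p pics; python3 - <<'E'
from plant import status, imaging, r
import cv2
print(status.get_state(), r.grasp_offset)
for n in ("scene","top","wrist"):
    print(imaging.camera_info(n))
    p,d=imaging.capture(n)
    cv2.imwrite(f"pics/{n}0.png",p)
    import numpy as np; np.save(f"pics/{n}0.npy",d)
E
```

```text
pics
{'time_s': 0.0, 'joints': array([-5.43099659e+01,  2.05903823e+01,  6.35145641e-01, -2.08390367e-02,
       -7.01359611e+01, -1.65083201e+01]), 'qd': array([-0.04623735,  0.02861058, -0.02120924,  0.02628273, -0.03292035,
        0.14652053]), 'joint_torque': array([ 1.23708454e-03, -5.82721031e+01,  2.93056995e+01,  6.99707955e+00,
        6.86865402e-03, -1.83443558e-04]), 'tcp_pos': array([ 0.22162036, -0.63707137,  0.22564273]), 'eef_rot': array([ 1.79906994e+02, -7.13420025e-03, -1.60825377e+02]), 'contact_force': array([-0.2860254 ,  0.36456758, -0.25666224]), 'moment': array([-0.00743687, -0.02678151, -0.01419967]), 'gripper_width': 0.08746754157283823} 0.0188
{'fx': 468.0353501677149, 'fy': 468.0353501677149, 'cx': 314.88412610916214, 'cy': 198.86691789510326, 'k1': -0.044283044682371, 'T': array([[ 0.87206286, -0.40860866,  0.2693424 ,  0.82062759],
       [ 0.4893902 ,  0.73023616, -0.47670996, -0.60384959],
       [-0.00189574,  0.54753458,  0.83678091,  1.24959232],
       [ 0.        ,  0.        ,  0.        ,  1.        ]])}
{'fx': 487.0830086195545, 'fy': 487.0830086195545, 'cx': 310.05872695630256, 'cy': 202.7000169282605, 'k1': 0.040912604406212645, 'T': array([[ 3.31734374e-03,  9.95839075e-01, -9.10688344e-02,
         3.79289138e-01],
       [-9.99994288e-01,  3.24452444e-03, -9.47641183e-04,
        -2.33916890e-02],
       [-6.48223060e-04,  9.10714578e-02,  9.95844149e-01,
         1.72196405e+00],
       [ 0.00000000e+00,  0.00000000e+00,  0.00000000e+00,
         1.00000000e+00]])}
{'fx': 281.49681060037926, 'fy': 281.49681060037926, 'cx': 325.4494686020053, 'cy': 203.12289148648955, 'k1': 0.01564812365961875, 'T': array([[-0.32818696, -0.91343642, -0.24068078,  0.15671685],
       [ 0.94461087, -0.31684075, -0.08557014, -0.66004266],
       [ 0.00190541, -0.25543268,  0.96682497,  0.38257664],
       [ 0.        ,  0.        ,  0.        ,  1.        ]])}
```

View pics/scene0.png

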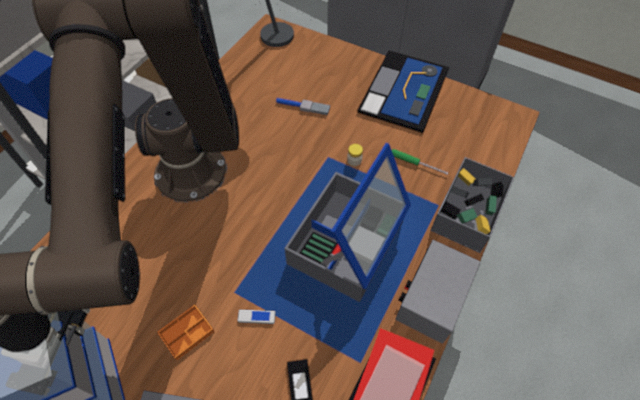

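View pics/top0.png

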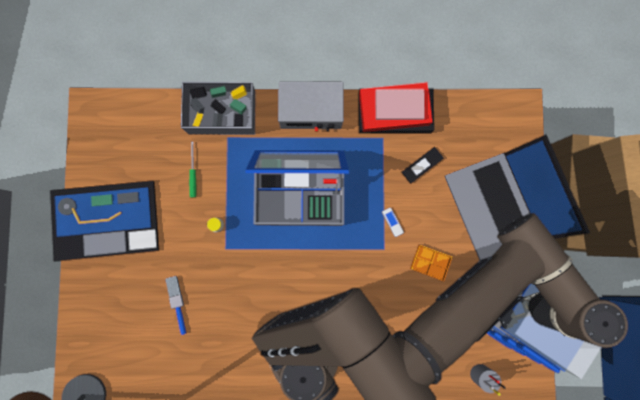

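View pics/wrist0.png

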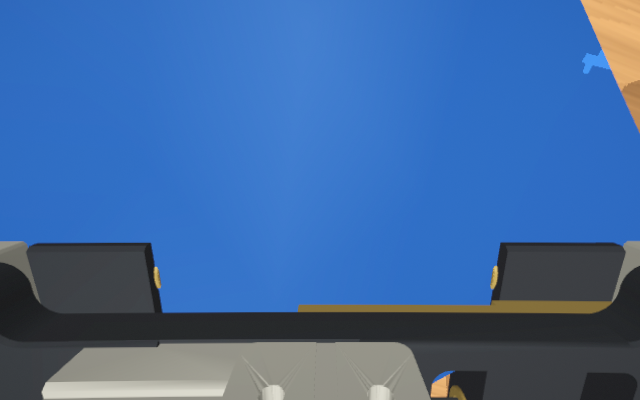

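The top view shows the case at about (299,195), the drive at (393,222), the battery at (423,165) and the tray at (432,261). The wrist camera sees only the blue laptop screen. I'll zoom in next.

```bash
cat > h.py <<'E'
import numpy as np, cv2
from plant import status, imaging, r
from scipy.spatial.transform import Rotation as R
def KD(c): return np.array([[c['fx'],0,c['cx']],[0,c['fy'],c['cy']],[0,0,1.]]), np.array([c['k1'],0,0,0.])
F=np.diag([1.,-1,-1])
def rays(c,uv):
    K,D=KD(c); u=cv2.undistortPoints(np.array(uv,float).reshape(-1,1,2),K,D).reshape(-1,2)
    d=np.c_[u,np.ones(len(u))]@F@c['T'][:3,:3].T
    return c['T'][:3,3],d
def onplane(c,uv,z):
    o,d=rays(c,uv); return o+d*((z-o[2])/d[:,2])[:,None]
def depthpts(c,uv,dep):
    o,d=rays(c,uv); z=np.array([dep[int(v),int(u)] for u,v in uv]); return o+d*z[:,None]
def proj(c,P):
    K,D=KD(c); T=c['T']; p=(np.atleast_2d(P)-T[:3,3])@T[:3,:3]@F
    return cv2.projectPoints(p,np.zeros(3),np.zeros(3),K,D)[0].reshape(-1,2)
def tri(c1,u1,c2,u2):
    o1,d1=rays(c1,[u1]);o2,d2=rays(c2,[u2]);d1=d1[0];d2=d2[0]
    s=np.linalg.lstsq(np.c_[d1,-d2],o2-o1,rcond=None)[0]
    a=o1+s[0]*d1;b=o2+s[1]*d2; return (a+b)/2,np.linalg.norm(a-b)
def pose():
    s=status.get_state(); return np.array(s['tcp_pos']),R.from_euler('xyz',s['eef_rot'],degrees=True),s
def delta(p,e):
    """row to reach world tcp p, euler e"""
    p0,R0,s=pose(); t=R0.inv().apply(np.array(p)-p0)/.2
    w=(R0.inv()*R.from_euler('xyz',e,degrees=True)).as_rotvec()/(np.pi/2)
    print('t',s['time_s'],'row',np.r_[t,w].round(4), 'mm',np.linalg.norm(t)*200)
E
python3 - <<'E'
import cv2
p=cv2.imread("pics/top0.png")[125:275,170:470]; cv2.imwrite("pics/topz.png",cv2.resize(p,None,fx=2.6,fy=2.6,interpolation=cv2.INTER_CUBIC))
p=cv2.imread("pics/scene0.png")[130:350,220:460]; cv2.imwrite("pics/scenez.png",cv2.resize(p,None,fx=2.7,fy=2.7,interpolation=cv2.INTER_CUBIC))
E
```

```text
(no output)
```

View pics/topz.png

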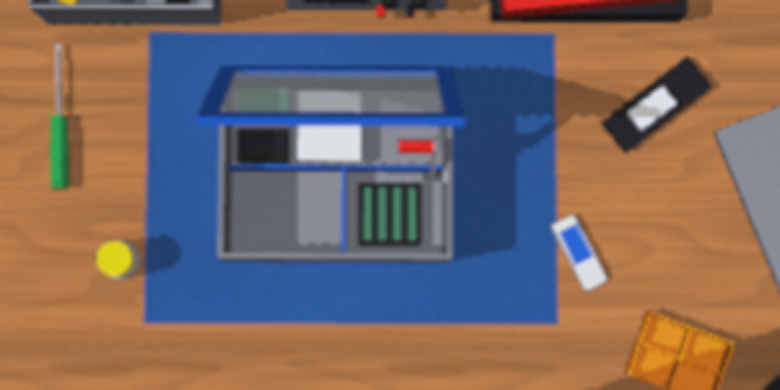

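View pics/scenez.png

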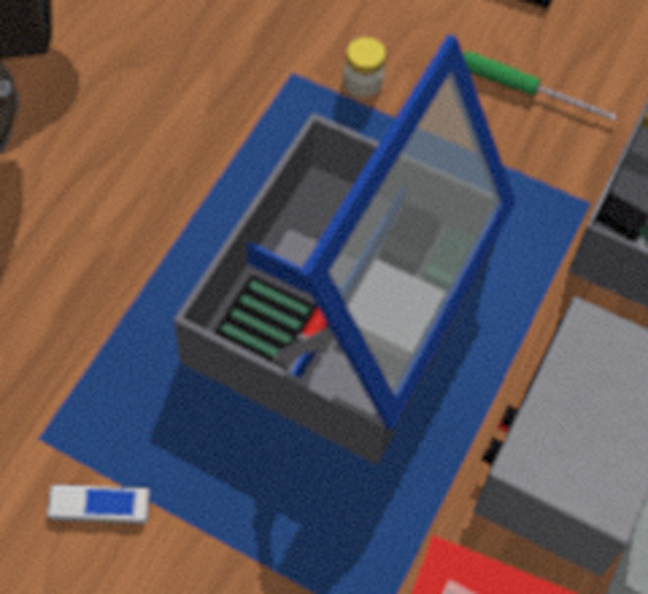

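The drive is clear on the bench. The case is roughly aligned with the world axes, and the red knee is near its right side. Next I'll measure poses from depth and colour.

```bash
cat > m.py <<'E'
from h import *
def cloud(n):
    c=imaging.camera_info(n); d=np.load(f"pics/{n}0.npy"); h,w=d.shape
    uv=np.stack(np.meshgrid(np.arange(w),np.arange(h)),-1).reshape(-1,2).astype(float)
    o,dr=rays(c,uv); return (o+dr*d.reshape(-1,1)).reshape(h,w,3)
if __name__=="__main__":
  for n in("top","scene"):
    P=cloud(n); im=cv2.imread(f"pics/{n}0.png"); c=imaging.camera_info(n)
    hsv=cv2.cvtColor(im,cv2.COLOR_BGR2HSV); z=P[...,2]
    # bench level
    print(n,'bench z',np.median(z[(abs(P[...,0]-.6)<.3)&(abs(P[...,1])<.3)&(abs(z)<.02)]))
    m=(z>.085)&(z<.115)&(P[...,0]>.3)&(P[...,0]<.8)&(P[...,1]>-.25)&(P[...,1]<.25)
    q=P[m]; print('rim',len(q),np.percentile(q,[1,50,99],axis=0).round(4).tolist())
    v,u=np.nonzero(m); rc=cv2.minAreaRect(q[:,:2].astype(np.float32)); print('rimrect',rc)
    # red knee
    red=((hsv[...,0]<8)|(hsv[...,0]>172))&(hsv[...,1]>150)&(hsv[...,2]>90)&(P[...,0]>.3)&(P[...,0]<.68)&(abs(P[...,1])<.25)
    v,u=np.nonzero(red); print('red',len(u),(u.mean(),v.mean()) if len(u) else 0, np.median(P[red],axis=0), u.min(),u.max(),v.min(),v.max())
    np.save(f'pics/red_{n}.npy',[u.mean(),v.mean()])
    # drive: white/low saturation near
    m=(hsv[...,1]<60)&(hsv[...,2]>120)&(z<.04)
    if n=='top': box=(375,410,200,245)
    else: box=(230,280,300,332)
    mm=np.zeros_like(m); mm[box[2]:box[3],box[0]:box[1]]=1
    blue=(hsv[...,0]>100)&(hsv[...,0]<130)&(hsv[...,1]>120)&(hsv[...,2]>150)
    mk=((m|blue)&mm).astype(np.uint8)
    cs,_=cv2.findContours(mk,cv2.RETR_EXTERNAL,cv2.CHAIN_APPROX_NONE); k=max(cs,key=cv2.contourArea)
    W=onplane(c,k.reshape(-1,2),.014)[:,:2].astype(np.float32); rc=cv2.minAreaRect(W)
    M=cv2.moments(k); ctr=onplane(c,[(M['m10']/M['m00'],M['m01']/M['m00'])],.014)
    print('drive',rc,cv2.boxPoints(rc).round(4).tolist(),ctr)
E
python3 m.py
```

```text
top bench z 0.0011627488010318432
rim 652 [[0.4569, -0.2444, 0.0858], [0.572, -0.0032, 0.0994], [0.799, 0.2409, 0.1133]]
rimrect ((0.6283552646636963, -5.3688883781433105e-05), (0.49641478061676025, 0.34307312965393066), 89.9386978149414)
red 67 (np.float64(336.76119402985074), np.float64(172.56716417910448)) [ 0.59353344 -0.08320547  0.15119078] 324 432 90 183
drive ((0.4683219790458679, -0.29848167300224304), (0.09772849082946777, 0.15460947155952454), 89.47042846679688) [[0.3905999958515167, -0.3465999960899353], [0.545199990272522, -0.3481000065803528], [0.5461000204086304, -0.25029999017715454], [0.39149999618530273, -0.24889999628067017]] [[ 0.4678599 -0.2846721  0.014    ]]
scene bench z -0.00027583164607447586
rim 1271 [[0.454, -0.2446, 0.0852], [0.5924, -0.0825, 0.0977], [0.7995, 0.2331, 0.1144]]
rimrect ((0.6261657476425171, -0.00034615397453308105), (0.3475759029388428, 0.4981946349143982), 0.005684071686118841)
red 49 (np.float64(336.2244897959184), np.float64(249.20408163265307)) [ 0.59280692 -0.08769689  0.15019751] 332 340 244 253
drive ((0.4699156582355499, -0.3113479018211365), (0.09964452683925629, 0.0364484079182148), 29.39208984375) [[0.41760000586509705, -0.3199000060558319], [0.43549999594688416, -0.3517000079154968], [0.5223000049591064, -0.3027999997138977], [0.5044000148773193, -0.2709999978542328]] [[ 0.46986816 -0.31067953  0.014     ]]
```

```bash
python3 - <<'E'
from m import *
P=cloud("top"); im=cv2.imread("pics/top0.png"); c=imaging.camera_info("top"); hsv=cv2.cvtColor(im,cv2.COLOR_BGR2HSV); z=P[...,2]
m=((hsv[...,1]<60)&(hsv[...,2]>120)).astype(np.uint8); mm=np.zeros_like(m); mm[203:240,380:407]=1
cs,_=cv2.findContours(m*mm,0,1); k=np.vstack(cs).reshape(-1,2)
k=cv2.convexHull(k)
W=onplane(c,k.reshape(-1,2),.014)[:,:2].astype(np.float32); print(cv2.minAreaRect(W),cv2.boxPoints(cv2.minAreaRect(W)).tolist())
# rim
for n in("top","scene"):
    P=cloud(n); z=P[...,2]; im=cv2.imread(f"pics/{n}0.png"); hsv=cv2.cvtColor(im,cv2.COLOR_BGR2HSV)
    m=(z>.09)&(z<.108)&(P[...,0]>.4)&(P[...,0]<.72)&(abs(P[...,1])<.2)
    q=P[m]
    f=q[(q[:,0]<.475)&(abs(q[:,1])<.13)]; l=q[(q[:,1]>.12)&(q[:,0]>.47)&(q[:,0]<.57)]; rr=q[(q[:,1]<-.12)&(q[:,0]>.47)&(q[:,0]<.57)]
    print(n,'front',len(f),f[:,0].mean(),f[:,0].min(),f[:,0].max(), 'slope',np.polyfit(f[:,1],f[:,0],1)[0])
    for a in(l,rr): print('side',len(a),a[:,1].mean() if len(a) else 0,(a[:,1].min(),a[:,1].max()) if len(a) else 0)
    red=((hsv[...,0]<8)|(hsv[...,0]>172))&(hsv[...,1]>150)&(hsv[...,2]>80)
    rm=np.zeros_like(red); 
    if n=='top': rm[176:188,318:345]=1
    else: rm[235:260,325:350]=1
    v,u=np.nonzero(red&rm); print('red',len(u),u.mean(),v.mean(),P[red&rm].mean(0),u.min(),u.max(),v.min(),v.max())
    # lid blue pts
    L=(z>.13)&(P[...,0]>.4)&(P[...,0]<.75)&(abs(P[...,1])<.2)&(hsv[...,0]>100)&(hsv[...,0]<130)&(hsv[...,1]>120)
    q=P[L]; print('lid',len(q),np.percentile(q,[0,2,50,98,100],axis=0).round(3).tolist())
E
```

```text
((0.4670252501964569, -0.3026275932788849), (0.1016053855419159, 0.07148188352584839), 14.21722412109375) [[0.4090006351470947, -0.2804584205150604], [0.4265565276145935, -0.34975090622901917], [0.5250498652458191, -0.32479676604270935], [0.5074939727783203, -0.2555042803287506]]
top front 143 0.46066384940184946 0.45670603775806096 0.47308459469364506 slope 0.006053280191254798
side 64 0.16143408814700383 (np.float64(0.15840686640330862), np.float64(0.1657430931386231))
side 58 -0.13030115392754882 (np.float64(-0.13259946517883173), np.float64(-0.12811571149958628))
red 59 329.59322033898303 180.96610169491527 [ 0.5942156  -0.08521012  0.15027711] 324 335 179 183
lid 716 [[0.596, -0.134, 0.13], [0.596, -0.132, 0.133], [0.606, 0.019, 0.316], [0.69, 0.164, 0.326], [0.694, 0.168, 0.328]]
scene front 256 0.45818893226735835 0.4523892006894837 0.4747759839689938 slope -0.006284861041979414
side 72 0.16494290132176678 (np.float64(0.16016925231529144), np.float64(0.1706848873066943))
side 121 -0.12850569568527892 (np.float64(-0.1325038576061347), np.float64(-0.12251817915657343))
red 50 336.14 249.24 [ 0.59308502 -0.08887005  0.15196731] 332 340 244 253
lid 1542 [[0.592, -0.133, 0.131], [0.594, -0.131, 0.139], [0.609, -0.03, 0.305], [0.686, 0.164, 0.322], [0.692, 0.171, 0.325]]
```

```bash
python3 - <<'E'
from h import *
c=imaging.camera_info("top")
z=np.array([(553,225),(577,215),(608,278),(585,290)])/2.6+[170,125]
W=onplane(c,z-.3,.014)[:,:2]; print(W,W.mean(0)); print(cv2.minAreaRect(W.astype(np.float32)))
delta([.345,-.47,.28],[180,0,-155]); delta([.47,-.31,.2],[180,0,-150.6])
E
```

```text
[[ 0.50619645 -0.27589851]
 [ 0.51985856 -0.30840723]
 [ 0.43500975 -0.34893109]
 [ 0.41877995 -0.31787267]] [ 0.46996118 -0.31277738]
((0.4701104760169983, -0.31276002526283264), (0.0969715267419815, 0.03521913290023804), 25.648590087890625)
t 0.15 row [-8.572e-01  5.873e-01 -2.701e-01  8.000e-04 -1.000e-04 -6.470e-02] mm 214.72027679393787
t 0.15 row [-1.7103e+00  1.1371e+00  1.3040e-01  8.0000e-04 -0.0000e+00 -1.1360e-01] mm 411.5931136672603
```

>>> apply_moves(
  moves=[
    [-0.2,0.15,-0.27,0,0,0],
    [-0.5,0.35,-0.27,0,0,-0.03],
    [-0.86,0.59,-0.27,0,0,-0.065],
    [-0.86,0.59,-0.27,0,0,-0.065],
  ],
  hand=-1,
  grip_force=25,
)

```text
time_s: 0.65
tcp_pos: [0.3465, -0.4672, 0.2802]
eef_rot: [179.9, 0.0, -154.9]
contact_force: [0.7, -0.7, 0.0]
gripper_width: 0.0878
```

```bash
python3 -c "
from h import *
delta([.47,-.311,.2],[180,0,-151.5])"
```

```text
t 0.65 row [-8.907e-01  4.444e-01  4.018e-01  7.000e-04  3.000e-04 -3.740e-02] mm 214.68314698033888
```

>>> apply_moves(
  moves=[
    [-0.3,0.15,0.1,0,0,-0.01],
    [-0.6,0.3,0.25,0,0,-0.03],
    [-0.89,0.44,0.4,0,0,-0.037],
    [-0.89,0.44,0.4,0,0,-0.037],
    [-0.89,0.44,0.4,0,0,-0.037],
  ],
)

```text
time_s: 1.27
tcp_pos: [0.4707, -0.3101, 0.199]
eef_rot: [179.8, -0.1, -151.4]
contact_force: [0.2, -0.5, 0.5]
gripper_width: 0.0874
```

```bash
python3 - <<'E'
from h import *
c=imaging.camera_info("wrist"); p,d=imaging.capture("wrist"); cv2.imwrite("pics/w1.png",p)
print(pose()[2]['tcp_pos'],pose()[2]['eef_rot'], c['T'])
E
```

```text
[ 0.47039997 -0.31110311  0.1998384 ] [ 1.79888034e+02 -2.88851394e-02 -1.51428163e+02] [[-0.47872726 -0.84942001 -0.22204921  0.41061028]
 [ 0.87795739 -0.46220339 -0.1247351  -0.34343239]
 [ 0.00332059 -0.25466384  0.96702394  0.3559444 ]
 [ 0.          0.          0.          1.        ]]
```

View pics/w1.png

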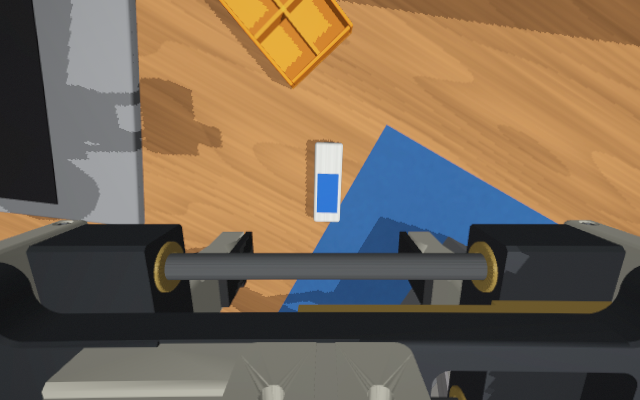

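The wrist picture shows the whole drive, with corners at about (316,142), (342,145), (339,221) and (314,220). I'll measure it against the tool.

```bash
python3 - <<'E'
from h import *
c=imaging.camera_info("wrist"); p=cv2.imread("pics/w1.png"); hsv=cv2.cvtColor(p,cv2.COLOR_BGR2HSV)
m=((hsv[...,1]<45)&(hsv[...,2]>150)); b=(hsv[...,0]>100)&(hsv[...,0]<125)&(hsv[...,1]>150)&(hsv[...,2]>190)
mk=(m|b).astype(np.uint8); mm=np.zeros_like(mk); mm[138:226,308:348]=1
cs,_=cv2.findContours(mk*mm,0,1); k=max(cs,key=cv2.contourArea).reshape(-1,2); print(cv2.boundingRect(k))
W=onplane(c,k,.014)[:,:2].astype(np.float32); rc=cv2.minAreaRect(W); print(rc)
delta([*rc[0],.1],[180,0,-151.4])
E
```

```text
(314, 142, 29, 80)
((0.46564406156539917, -0.310414582490921), (0.0991077721118927, 0.033137246966362), 27.05691146850586)
t 1.325 row [ 1.900e-02  1.340e-02  4.992e-01  1.200e-03 -3.000e-04 -3.000e-04] mm 99.95397934015028
```

```bash
python3 -c "
from h import *
delta([.468,-.311,.06],[180,0,-152.5]);delta([.468,-.311,.005],[180,0,-152.5])"
```

```text
t 1.325 row [ 9.900e-03  4.800e-03  6.992e-01  1.200e-03 -3.000e-04  1.190e-02] mm 139.85902687158912
t 1.325 row [ 9.800e-03  4.300e-03  9.742e-01  1.200e-03 -3.000e-04  1.190e-02] mm 194.85320352696553
```

>>> apply_moves(
  moves=[
    [0.005,0.002,0.15,0,0,0.006],
    [0.01,0.004,0.4,0.001,0,0.012],
    [0.01,0.004,0.6,0.001,0,0.012],
    [0.01,0.004,0.75,0.001,0,0.012],
    [0.01,0.004,0.85,0.001,0,0.012],
    [0.01,0.004,0.93,0.001,0,0.012],
    [0.01,0.004,0.97,0.001,0,0.012],
    [0.01,0.004,0.97,0.001,0,0.012],
  ],
)

```text
time_s: 2.33
tcp_pos: [0.4679, -0.3113, 0.0058]
eef_rot: [180.0, -0.0, -152.5]
contact_force: [0.9, 0.4, -0.3]
gripper_width: 0.0877
```

>>> apply_moves(
  moves=[
    [0,0,0,0,0,0],
    [0,0,0,0,0,0],
    [0,0,0,0,0,0],
    [0,0,0,0,0,0],
    [0,0,0,0,0,0],
    [0,0,0,0,0,0],
  ],
  hand=1,
  grip_force=25,
)

```text
time_s: 3.08
tcp_pos: [0.4678, -0.3112, 0.0058]
eef_rot: [180.0, -0.1, -152.5]
contact_force: [-0.3, 0.5, 1.5]
gripper_width: 0.0333
```

Gripped at 33 mm. Lift gently, then look.

>>> apply_moves(
  moves=[
    [0,0,-0.05,0,0,0],
    [0,0,-0.15,0,0,0],
    [0,0,-0.3,0,0,0],
    [0,0,-0.5,0,0,0],
    [0,0,-0.7,0,0,0],
    [0,0,-0.9,0,0,0],
    [0,0,-0.98,0,0,0],
    [0,0,-0.98,0,0,0],
  ],
)

```text
time_s: 4.08
tcp_pos: [0.4683, -0.3113, 0.2026]
eef_rot: [-180.0, 0.0, -152.5]
contact_force: [-0.4, -0.0, -1.6]
gripper_width: 0.0334
```

```bash
python3 - <<'E'
from h import *
c=imaging.camera_info("wrist"); p,d=imaging.capture("wrist"); cv2.imwrite("pics/w2.png",p)
s=pose()[2]; print(s['tcp_pos'],s['eef_rot'],s['contact_force'])
np.save("pics/w2T.npy",c['T'])
p,d=imaging.capture("scene"); cv2.imwrite("pics/s2.png",cv2.resize(p[180:380,150:400],None,fx=3,fy=3))
delta([.457+.062,0.06,.24],[180,0,180])
E
```

```text
[ 0.46758198 -0.31097459  0.20114743] [ 1.79916143e+02 -4.70285850e-02 -1.52548917e+02] [ 0.33971931  0.03606532 -2.76006147]
t 4.175 row [-1.0844e+00  1.5265e+00 -1.9640e-01  1.3000e-03 -1.6000e-03  3.0500e-01] mm 376.54026819070435
```

View pics/w2.png

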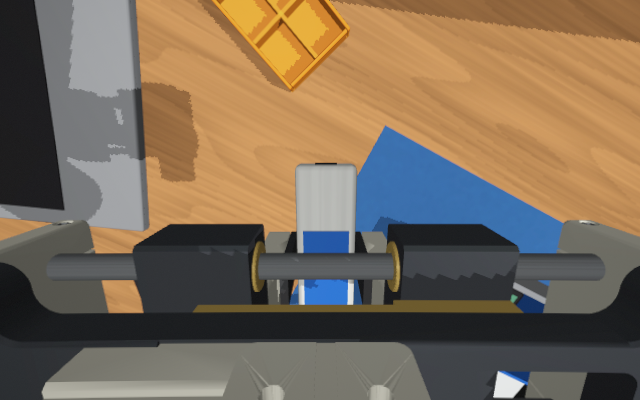

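View pics/s2.png

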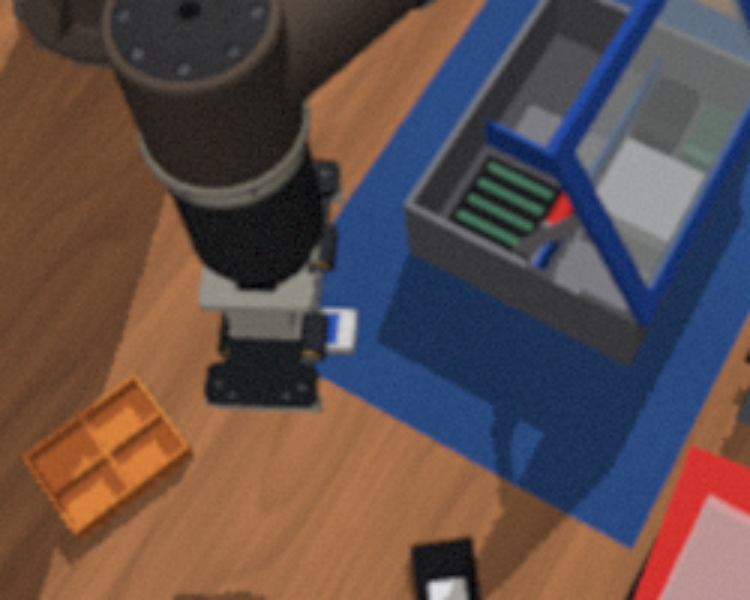

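The drive is held level; its near end is at row ~165, columns 297–355. Next: the drive's offset along tool x.

```bash
python3 - <<'E'
from h import *
c=imaging.camera_info("wrist"); p0,R0,s=pose()
W=onplane(c,[(299,166),(326,165.5),(354,166),(357,225),(296,225)],p0[2]+.0082)
print(R0.inv().apply(W-p0).round(4))
E
```

```text
[[ 0.0498 -0.014  -0.0081]
 [ 0.0501  0.0003 -0.0081]
 [ 0.0498  0.0151 -0.0081]
 [ 0.0169  0.0176 -0.0081]
 [ 0.017  -0.0164 -0.0082]]
```

```bash
python3 - <<'E'
from h import *
ci={n:imaging.camera_info(n) for n in("scene","top")}
p0,R0,s=pose(); print(s['joints'].round(1))
for n in ci:
    c=ci[n]; p,d=imaging.capture(n); h,w=d.shape
    uv=np.stack(np.meshgrid(np.arange(w),np.arange(h)),-1).reshape(-1,2).astype(float)
    o,dr=rays(c,uv); P=o+dr*d.reshape(-1,1); Q=R0.inv().apply(P-p0)
    m=(d.reshape(-1)>0)&(abs(Q[:,0])<.2)&(abs(Q[:,1])<.2)&(Q[:,2]<.0)
    Q=Q[m]
    for a in np.arange(-.7,0,.04):
        k=Q[(Q[:,2]>=a)&(Q[:,2]<a+.04)]
        if len(k)>15: print(n,round(a,2),len(k),'x',np.percentile(k[:,0],[1,99]).round(3),'y',np.percentile(k[:,1],[1,99]).round(3))
E
```

```text
[-13.7  11.1 -15.9  -0.  -63.2 -48.9]
scene -0.5 764 x [-0.081  0.016] y [0.172 0.2  ]
scene -0.46 6652 x [-0.169  0.04 ] y [-0.047  0.197]
scene -0.42 4063 x [-0.195  0.028] y [-0.048  0.179]
scene -0.38 1084 x [-0.196  0.035] y [-0.048  0.153]
scene -0.34 511 x [-0.05   0.045] y [-0.051  0.007]
scene -0.3 479 x [-0.046  0.033] y [-0.046  0.005]
scene -0.26 420 x [-0.046  0.033] y [-0.046  0.006]
scene -0.22 277 x [-0.046  0.033] y [-0.046  0.005]
scene -0.18 529 x [-0.04   0.036] y [-0.051 -0.008]
scene -0.14 984 x [-0.196  0.036] y [-0.097  0.1  ]
scene -0.1 410 x [-0.041  0.036] y [-0.097  0.082]
scene -0.02 119 x [-0.05  -0.027] y [-0.018  0.017]
top -0.5 413 x [-0.086  0.016] y [0.168 0.2  ]
top -0.46 4003 x [-0.174  0.041] y [-0.044  0.197]
top -0.42 1545 x [-0.194  0.029] y [0.002 0.195]
top -0.38 35 x [-0.105  0.037] y [0.026 0.129]
top -0.34 42 x [0.012 0.049] y [0.002 0.046]
top -0.3 22 x [0.007 0.037] y [0.022 0.042]
top -0.26 36 x [0.002 0.037] y [0.021 0.042]
top -0.22 23 x [-0.003  0.032] y [0.028 0.043]
top -0.14 329 x [-0.038  0.037] y [0.028 0.093]
top -0.1 161 x [-0.03   0.037] y [0.018 0.092]
top -0.02 20 x [0.036 0.048] y [-0.012  0.013]
```

```bash
python3 -c "
from h import *
delta([.49,-.13,.26],[180,0,-166])"
```

```text
t 4.275 row [-0.5179  0.7507 -0.2993  0.0017 -0.0021  0.1495] mm 191.97519324289703
```

>>> apply_moves(
  moves=[
    [-0.05,0.08,-0.15,0,0,0.02],
    [-0.15,0.2,-0.3,0,0,0.05],
    [-0.3,0.43,-0.3,0,0,0.1],
    [-0.42,0.6,-0.3,0,0,0.13],
    [-0.52,0.75,-0.3,0,0,0.15],
    [-0.52,0.75,-0.3,0,0,0.15],
  ],
)

```text
time_s: 5.03
tcp_pos: [0.4903, -0.128, 0.259]
eef_rot: [179.8, -0.3, -165.9]
contact_force: [1.1, -0.5, -0.4]
gripper_width: 0.0334
```

```bash
python3 -c "
from h import *
delta([.521,.057,.25],[180,0,180])"
```

```text
t 5.025 row [-0.3745  0.8596  0.0457  0.0014 -0.0035  0.1567] mm 187.7533123600377
```

>>> apply_moves(
  moves=[
    [-0.05,0.12,0.01,0,0,0.03],
    [-0.15,0.34,0.02,0,0,0.07],
    [-0.26,0.6,0.03,0,0,0.12],
    [-0.33,0.76,0.04,0.001,-0.002,0.145],
    [-0.375,0.86,0.045,0.001,-0.003,0.157],
    [-0.375,0.86,0.045,0.001,-0.003,0.157],
    [-0.375,0.86,0.045,0.001,-0.003,0.157],
  ],
)

```text
time_s: 5.9
tcp_pos: [0.5208, 0.0563, 0.2494]
eef_rot: [-180.0, -0.1, 180.0]
contact_force: [0.0, 0.3, -1.4]
gripper_width: 0.0335
```

```bash
python3 - <<'E'
from h import *
c=imaging.camera_info("wrist"); p,d=imaging.capture("wrist"); cv2.imwrite("pics/w3.png",p)
s=pose()[2]; print(s['tcp_pos'],s['eef_rot'],s['contact_force'])
p,d=imaging.capture("scene"); cv2.imwrite("pics/s3.png",cv2.resize(p[80:330,180:480],None,fx=2.4,fy=2.4))
p,d=imaging.capture("top"); cv2.imwrite("pics/t3.png",cv2.resize(p[120:300,200:420],None,fx=3,fy=3))
E
```

```text
[0.52086613 0.05616603 0.24966451] [-1.79999349e+02 -1.08502909e-01  1.79950927e+02] [ 0.69717279 -1.01970501 -1.13074192]
```

View pics/w3.png

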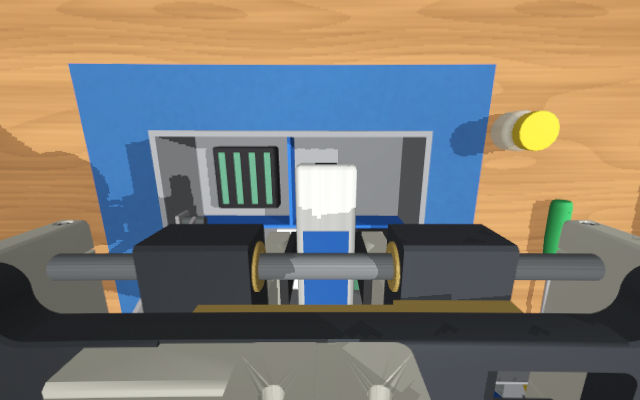

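View pics/s3.png

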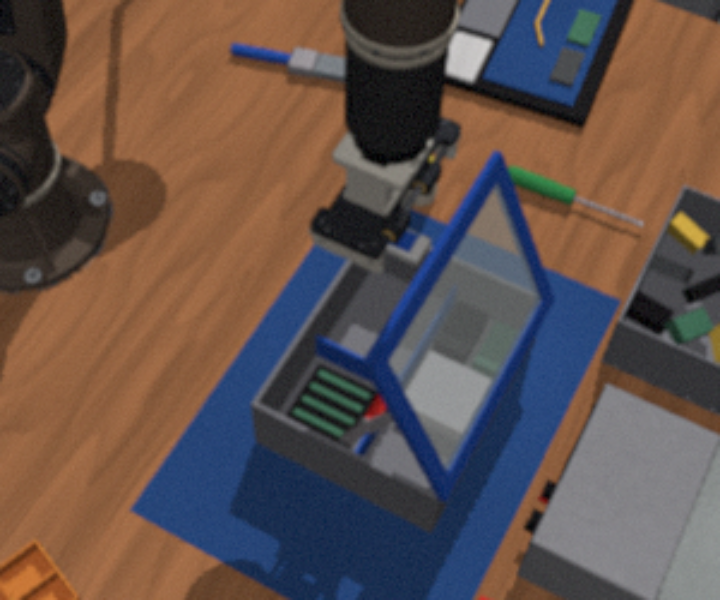

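View pics/t3.png

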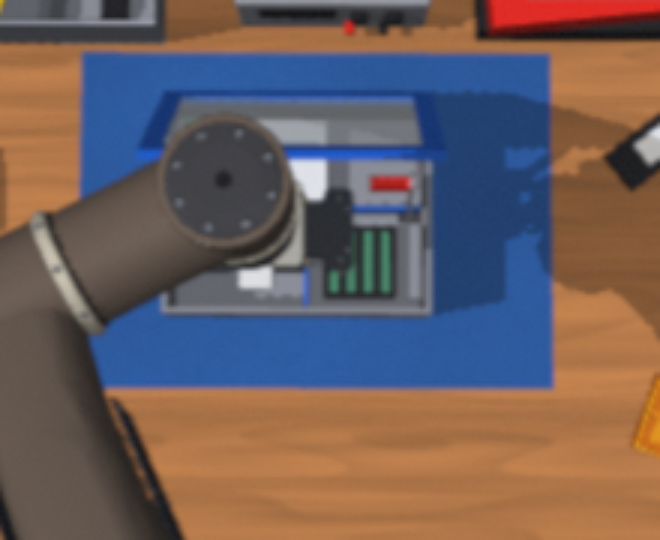

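The wrist picture shows the front rim at row ~131 (corners at about 150 and 432), the divider at column ~291 and the drive over the free bay. I'll check the bay position from these pixels.

```bash
python3 - <<'E'
from h import *
c=imaging.camera_info("wrist")
p=cv2.imread("pics/w3.png"); cv2.imwrite("pics/w3z.png",cv2.resize(p[115:235,140:450],None,fx=2.5,fy=2.5))
print(onplane(c,[(150,131),(432,131),(427,137),(154,137)],.1).round(4))
print('div top',onplane(c,[(287.5,140),(293.5,140)],.051).round(4))
print('bay floor back left/divider front face', onplane(c,[(400,217),(402,138)],.006).round(4))
d=imaging.capture("wrist")[1]
E
```

```text
[[ 0.4545 -0.1278  0.1   ]
 [ 0.4547  0.1685  0.1   ]
 [ 0.4608  0.1638  0.1   ]
 [ 0.4606 -0.1246  0.1   ]]
div top [[0.4654 0.0095 0.051 ]
 [0.4654 0.0169 0.051 ]]
bay floor back left/divider front face [[0.5794 0.1673 0.006 ]
 [0.4646 0.1624 0.006 ]]
```

View pics/w3z.png

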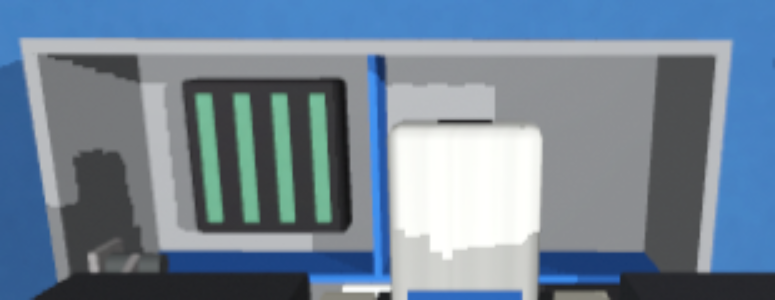

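```bash
python3 -c "
from h import *
delta([.519,.060,.12],[180,0,180])
delta([.519,.060,.08],[180,0,180])"
```

```text
t 6.1 row [ 9.500e-03  1.830e-02  6.507e-01  3.000e-04 -6.000e-04 -9.000e-04] mm 130.19661275325365
t 6.1 row [ 9.300e-03  1.830e-02  8.507e-01  3.000e-04 -6.000e-04 -9.000e-04] mm 170.18036605861374
```

>>> apply_moves(
  moves=[
    [0.01,0.018,0.05,0,0,0],
    [0.01,0.018,0.15,0,0,0],
    [0.01,0.018,0.3,0,0,0],
    [0.01,0.018,0.45,0,0,0],
    [0.01,0.018,0.57,0,0,0],
    [0.01,0.018,0.65,0,0,0],
    [0.01,0.018,0.72,0,0,0],
    [0.01,0.018,0.78,0,0,0],
    [0.01,0.018,0.83,0,0,0],
    [0.01,0.018,0.85,0,0,0],
    [0.01,0.018,0.85,0,0,0],
  ],
)

```text
time_s: 7.48
tcp_pos: [0.5189, 0.06, 0.0801]
eef_rot: [180.0, -0.1, 179.9]
contact_force: [-0.0, -0.2, -0.4]
gripper_width: 0.0339
```

```bash
python3 - <<'E'
from h import *
delta([.519,.060,.02],[180,0,180])
delta([.519,.060,.0135],[180,0,180])
p,d=imaging.capture("wrist"); cv2.imwrite("pics/w4.png",p)
p,d=imaging.capture("scene"); cv2.imwrite("pics/s4.png",cv2.resize(p[80:330,180:480],None,fx=2.4,fy=2.4))
E
```

```text
t 7.475 row [-9.000e-04  1.000e-04  3.004e-01  2.000e-04 -7.000e-04 -8.000e-04] mm 60.07858556896206
t 7.475 row [-1.000e-03  0.000e+00  3.329e-01  2.000e-04 -7.000e-04 -8.000e-04] mm 66.57857304474265
```

View pics/w4.png

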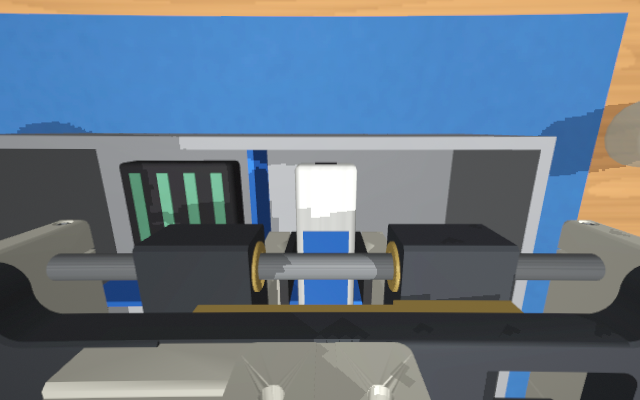

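View pics/s4.png

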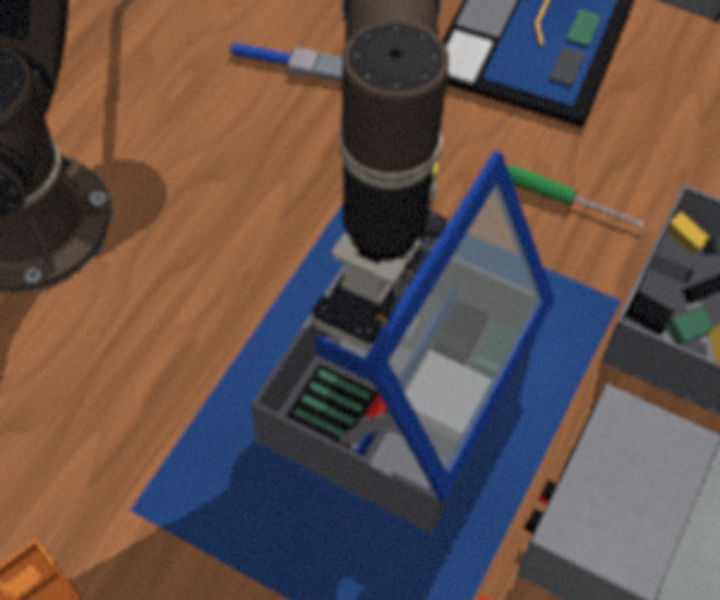

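```bash
python3 - <<'E'
from h import *
c=imaging.camera_info("wrist");p0,R0,s=pose()
print(onplane(c,[(540,150),(553,137),(530,215),(181,137),(181,150)],.1).round(4))
print('div',onplane(c,[(247.5,152),(266,152)],.051).round(4))
for q in [(.039,.0965,-.066),(.039,.0965,-.12),(.039,-.0965,-.066),(.039,-.0965,-.12)]: print(q,proj(c,p0+R0.apply(q)))
W=onplane(c,[(326,165.5)],p0[2]+.0082); print(W)
E
```

```text
[[ 0.4607  0.1623  0.1   ]
 [ 0.4547  0.1672  0.1   ]
 [ 0.4931  0.1636  0.1   ]
 [ 0.4542 -0.0083  0.1   ]
 [ 0.4603 -0.0091  0.1   ]]
div [[0.465  0.0092 0.051 ]
 [0.465  0.0213 0.051 ]]
(0.039, 0.0965, -0.066) [[614.979432   219.81529942]]
(0.039, 0.0965, -0.12) [[1005.3518166  339.3222732]]
(0.039, -0.0965, -0.066) [[ 36.68890817 220.07884624]]
(0.039, -0.0965, -0.12) [[-352.7416149   340.08975742]]
[[0.46911957 0.06029549 0.08871593]]
```

Clearances look fine: about 8 mm at each drive end and 4–7 mm between the gripper body and the left wall. Descending.

>>> apply_moves(
  moves=[
    [0,0,0.05,0,0,0],
    [0,0,0.11,0,0,0],
    [0,0,0.17,0,0,0],
    [0,0,0.22,0,0,0],
    [0,0,0.26,0,0,0],
    [0,0,0.29,0,0,0],
    [0,0,0.305,0,0,0],
    [0,0,0.315,0,0,0],
    [0,0,0.325,0,0,0],
    [0,0,0.33,0,0,0],
    [0,0,0.33,0,0,0],
  ],
)

```text
time_s: 8.95
tcp_pos: [0.5192, 0.0601, 0.0146]
eef_rot: [180.0, -0.0, 179.9]
contact_force: [-0.1, -0.4, -1.7]
gripper_width: 0.0336
```

>>> apply_moves(
  moves=[
    [0,0,0.005,0,0,0],
    [0,0,0.008,0,0,0],
    [0,0,0.01,0,0,0],
    [0,0,0.01,0,0,0],
  ],
)

```text
time_s: 9.45
tcp_pos: [0.5192, 0.0601, 0.0126]
eef_rot: [180.0, -0.0, 179.9]
contact_force: [-1.0, 0.7, -1.6]
gripper_width: 0.0337
```

>>> apply_moves(
  moves=[
    [0,0,0.004,0,0,0],
    [0,0,0.006,0,0,0],
    [0,0,0.006,0,0,0],
  ],
)

```text
time_s: 9.82
tcp_pos: [0.5192, 0.0602, 0.0117]
eef_rot: [180.0, -0.0, 179.9]
contact_force: [-2.7, 0.2, 4.5]
gripper_width: 0.0339
```

Floor contact. Opening just a few mm.

>>> apply_moves(
  moves=[
    [0,0,0,0,0,0],
    [0,0,0,0,0,0],
    [0,0,0,0,0,0],
    [0,0,0,0,0,0],
  ],
  hand=0.1,
)

```text
time_s: 10.32
tcp_pos: [0.5192, 0.0601, 0.0116]
eef_rot: [180.0, -0.0, 179.9]
contact_force: [0.6, 0.5, 0.5]
gripper_width: 0.0393
```

>>> apply_moves(
  moves=[
    [0,0,-0.03,0,0,0],
    [0,0,-0.1,0,0,0],
    [0,0,-0.2,0,0,0],
    [0,0,-0.35,0,0,0],
    [0,0,-0.55,0,0,0],
    [0,0,-0.75,0,0,0],
    [0,0,-0.9,0,0,0],
    [0,0,-0.98,0,0,0],
    [0,0,-0.98,0,0,0],
  ],
)

```text
time_s: 11.45
tcp_pos: [0.5196, 0.0602, 0.2088]
eef_rot: [179.9, 0.1, 179.9]
contact_force: [0.1, 0.5, -0.9]
gripper_width: 0.0395
```

```bash
python3 - <<'E'
from h import *
p,d=imaging.capture("wrist"); cv2.imwrite("pics/w5.png",p)
s=pose()[2]; print(s['tcp_pos'],s['joints'].round(1),s['contact_force'])
E
```

```text
[0.51894109 0.06002876 0.20750756] [ 2.810e+01  6.900e+00 -2.000e+01 -1.000e-01 -6.300e+01 -1.181e+02] [-0.89505321  0.32438754 -1.20794399]
```

View pics/w5.png

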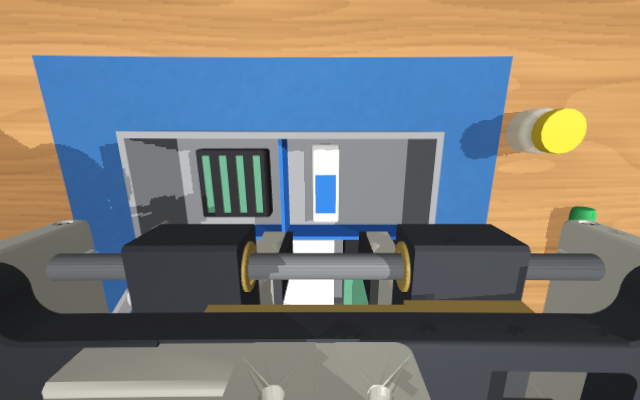

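The drive lies flat in the bay, at pixel ~(326,183). Next the knee: I'll shut the fingers and tilt the tool 30° forward, staying clear of the lid edge.

```bash
python3 -c "
from h import *
delta([.48,-.06,.26],[180,30,180])"
```

```text
t 11.5 row [ 1.939e-01 -6.001e-01 -2.632e-01  5.000e-04 -3.334e-01 -1.000e-03] mm 136.67028432995784
```

>>> apply_moves(
  moves=[
    [0.03,-0.05,-0.15,0,-0.03,0],
    [0.08,-0.15,-0.26,0,-0.1,0],
    [0.14,-0.35,-0.26,0,-0.2,0],
    [0.19,-0.5,-0.26,0,-0.29,0],
    [0.19,-0.6,-0.26,0,-0.333,0],
    [0.19,-0.6,-0.26,0,-0.333,0],
    [0.19,-0.6,-0.26,0,-0.333,0],
  ],
  hand=1,
)

```text
time_s: 12.38
tcp_pos: [0.4811, -0.0598, 0.2592]
eef_rot: [179.9, 29.9, 179.9]
contact_force: [-0.4, -0.3, 0.4]
gripper_width: 0.0005
```

```bash
python3 - <<'E'
from h import *
p,d=imaging.capture("wrist"); cv2.imwrite("pics/w6.png",p)
s=pose()[2]; print(s['tcp_pos'],s['eef_rot'],s['joints'].round(1),s['contact_force'])
p,d=imaging.capture("scene"); cv2.imwrite("pics/s6.png",cv2.resize(p[80:330,180:480],None,fx=2.4,fy=2.4))
delta([.555,-.084,.155],[180,30,180])
E
```

```text
[ 0.48153454 -0.05942902  0.25937148] [179.93454923  29.90041332 179.89870767] [  24.8  -18.6  -50.5   22.8  -32.6 -131.4] [ 0.35648134 -0.00685503  1.23093938]
t 12.475 row [-5.780e-02 -1.239e-01  6.352e-01  2.000e-04 -1.100e-03 -8.000e-04] mm 129.94488125874193
```

View pics/w6.png

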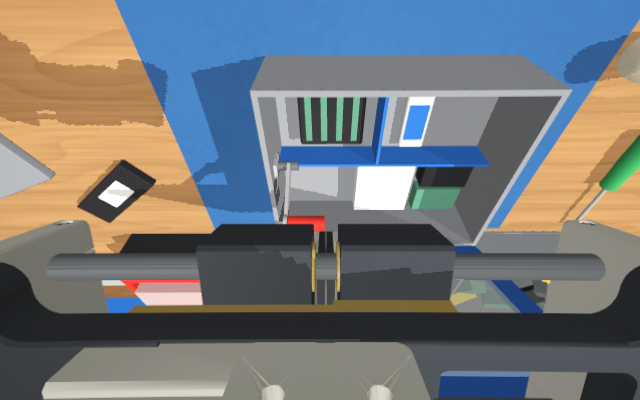

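View pics/s6.png

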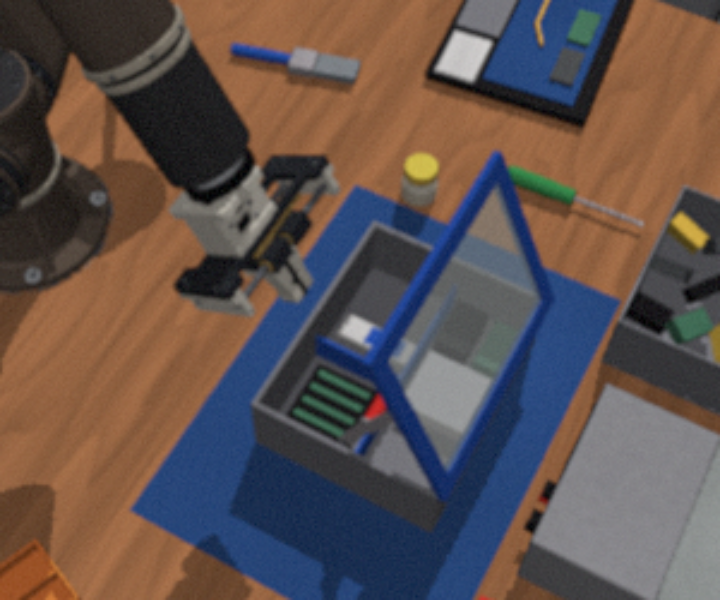

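```bash
python3 - <<'E'
from h import *
c=imaging.camera_info("wrist"); print(onplane(c,[(287,217),(325,217),(306,217),(282,217)],.15).round(4))
E
```

```text
[[ 0.5735 -0.102   0.15  ]
 [ 0.5736 -0.0599  0.15  ]
 [ 0.5736 -0.081   0.15  ]
 [ 0.5735 -0.1076  0.15  ]]
```

>>> apply_moves(
  moves=[
    [-0.01,-0.03,0.1,0,0,0],
    [-0.03,-0.07,0.25,0,0,0],
    [-0.05,-0.12,0.42,0,0,0],
    [-0.058,-0.124,0.55,0,0,0],
    [-0.058,-0.124,0.635,0,0,0],
    [-0.058,-0.124,0.635,0,0,0],
    [-0.058,-0.124,0.635,0,0,0],
  ],
)

```text
time_s: 13.35
tcp_pos: [0.5558, -0.0853, 0.1576]
eef_rot: [179.8, 29.6, 179.9]
contact_force: [0.2, -0.6, 0.4]
gripper_width: 0.0007
```

```bash
python3 - <<'E'
from h import *
s=pose()[2]; print(s['tcp_pos'],s['eef_rot'],s['joints'].round(1),s['contact_force'])
p,d=imaging.capture("scene"); cv2.imwrite("pics/s7.png",cv2.resize(p[130:310,250:430],None,fx=3.3,fy=3.3,interpolation=2))
p,d=imaging.capture("top"); cv2.imwrite("pics/t7.png",cv2.resize(p[130:250,230:390],None,fx=4,fy=4,interpolation=2))
for q in ([.5786,-.084,.142],[.5786+.0182,-.084,.142-.0082]): delta(q,[180,30,180])
E
```

```text
[ 0.55584272 -0.08527472  0.15759496] [179.79777087  29.63511998 179.88880456] [   7.8   -1.3  -58.1   45.1   -5.2 -141.8] [ 0.21962208 -0.64048067  0.43532533]
t 13.45 row [-0.0577  0.0032  0.1273  0.0022 -0.003  -0.0007] mm 27.958833033551567
t 13.45 row [-0.1164  0.003   0.208   0.0022 -0.003  -0.0007] mm 47.677082984490006
```

View pics/s7.png

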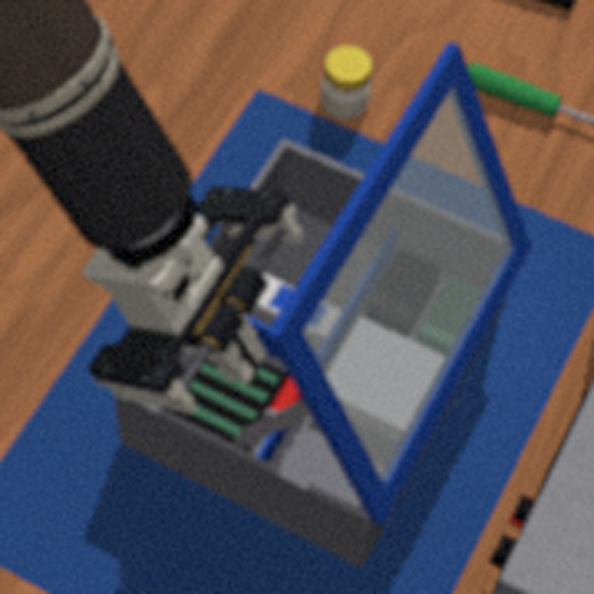

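View pics/t7.png

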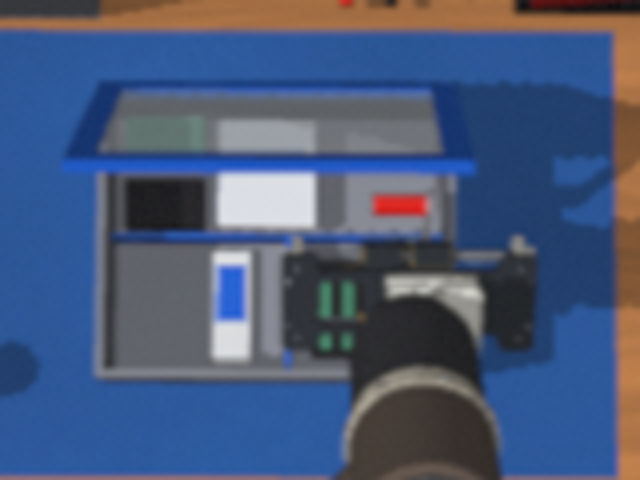

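j3 is at its limit with a 30° tilt, so I'll back off and use a shallower tilt.

```bash
python3 - <<'E'
from h import *
delta([.545,-.084,.185],[180,24,180])
delta([.558,-.084,.155],[180,24,180])
E
```

```text
t 13.45 row [-0.0184  0.0041 -0.1427  0.0022  0.0637 -0.0006] mm 28.791910199800082
t 13.45 row [-0.0005  0.0036  0.0198  0.0022  0.0637 -0.0006] mm 4.018958614789068
```

>>> apply_moves(
  moves=[
    [-0.01,0.002,-0.07,0.001,0.02,0],
    [-0.018,0.004,-0.14,0.002,0.04,0],
    [-0.018,0.004,-0.14,0.002,0.064,0],
    [-0.018,0.004,-0.14,0.002,0.064,0],
    [-0.018,0.004,-0.14,0.002,0.064,0],
  ],
)

```text
time_s: 14.08
tcp_pos: [0.5447, -0.0838, 0.1843]
eef_rot: [179.9, 24.0, 180.0]
contact_force: [-0.4, -0.2, -0.3]
gripper_width: 0.0004
```

```bash
python3 - <<'E'
from h import *
s=pose()[2]; print(s['tcp_pos'],s['eef_rot'],s['joints'].round(1))
delta([.558,-.084,.155],[180,24,180])
E
```

```text
[ 0.5446734  -0.08384019  0.18430484] [179.94694608  23.99299123 179.9581536 ] [  15.6   -2.4  -43.7   14.2  -26.2 -117.1]
t 14.075 row [-1.30e-03 -9.00e-04  1.61e-01  4.00e-04 -1.00e-04 -4.00e-04] mm 32.193132756483834
```

>>> apply_moves(
  moves=[
    [0,0,0.05,0,0,0],
    [0,0,0.1,0,0,0],
    [0,0,0.14,0,0,0],
    [0,0,0.16,0,0,0],
    [0,0,0.16,0,0,0],
  ],
)

```text
time_s: 14.7
tcp_pos: [0.5575, -0.084, 0.1544]
eef_rot: [180.0, 23.9, 180.0]
contact_force: [0.1, -0.1, 0.5]
gripper_width: 0.0002
```

```bash
python3 - <<'E'
from h import *
s=pose()[2]; print(s['tcp_pos'],s['eef_rot'],s['joints'].round(1),s['contact_force'])
for k in (0,5,10,15,20,25):
    delta([.575+.91*k/1e3,-.084,.1445-.41*k/1e3],[180,24,180])
E
```

```text
[ 0.55754173 -0.08401609  0.15443458] [179.96842641  23.92957541 179.95422629] [  14.7    1.2  -45.7   16.8  -20.7 -119.3] [ 0.10521125 -0.07770219  0.48430899]
t 14.7 row [-0.0596  0.0001  0.0808  0.0001 -0.0008 -0.0005] mm 20.08699409806727
t 14.7 row [-0.0763  0.0001  0.0994  0.0001 -0.0008 -0.0005] mm 25.059815686012954
t 14.7 row [-9.29e-02  1.00e-04  1.18e-01  1.00e-04 -8.00e-04 -5.00e-04] mm 30.038498506717797
t 14.7 row [-1.096e-01  1.000e-04  1.366e-01  1.000e-04 -8.000e-04 -5.000e-04] mm 35.02054286928231
t 14.7 row [-1.262e-01  1.000e-04  1.552e-01  1.000e-04 -8.000e-04 -5.000e-04] mm 40.004692889464685
t 14.7 row [-1.428e-01  1.000e-04  1.738e-01  1.000e-04 -8.000e-04 -5.000e-04] mm 44.99024876016513
```

>>> apply_moves(
  moves=[
    [-0.02,0,0.03,0,0,0],
    [-0.04,0,0.055,0,0,0],
    [-0.06,0,0.081,0,0,0],
    [-0.068,0,0.09,0,0,0],
    [-0.076,0,0.099,0,0,0],
    [-0.084,0,0.109,0,0,0],
    [-0.084,0,0.109,0,0,0],
  ],
)

```text
time_s: 15.58
tcp_pos: [0.5818, -0.0841, 0.1413]
eef_rot: [180.0, 23.9, 179.9]
contact_force: [0.2, -0.1, 0.3]
gripper_width: 0.0006
```

```bash
python3 - <<'E'
from h import *
s=pose()[2]; print(s['tcp_pos'],s['joints'].round(1),s['contact_force'])
p,d=imaging.capture("scene"); cv2.imwrite("pics/s8.png",cv2.resize(p[130:310,250:430],None,fx=3.3,fy=3.3,interpolation=2))
p,d=imaging.capture("top"); cv2.imwrite("pics/t8.png",cv2.resize(p[130:250,230:390],None,fx=4,fy=4,interpolation=2))
E
```

```text
[ 0.58179454 -0.08405504  0.14126476] [  13.7    4.6  -44.3   17.5  -18.6 -119.2] [ 0.15818132 -0.14232794  0.27550047]
```

View pics/s8.png

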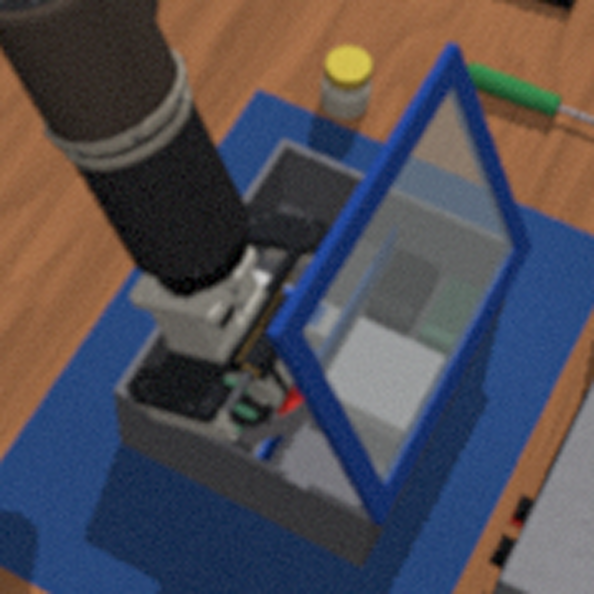

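View pics/t8.png

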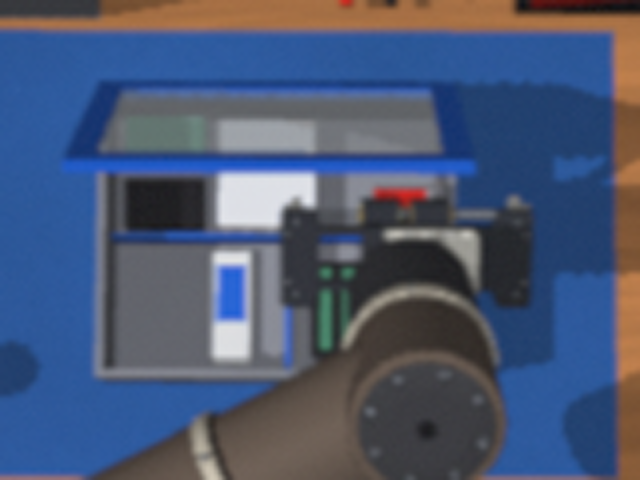

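No contact force yet; the top view shows the tip just in front of the knee at ~(403,195). Continuing slowly.

>>> apply_moves(
  moves=[
    [-0.005,0,0.006,0,0,0],
    [-0.012,0,0.013,0,0,0],
    [-0.018,0,0.02,0,0,0],
    [-0.023,0,0.026,0,0,0],
    [-0.023,0,0.026,0,0,0],
  ],
)

```text
time_s: 16.3
tcp_pos: [0.5881, -0.0841, 0.1384]
eef_rot: [180.0, 23.9, 179.9]
contact_force: [-1.2, -1.0, 0.8]
gripper_width: 0.0003
```

>>> apply_moves(
  moves=[
    [-0.005,0,0.006,0,0,0],
    [-0.012,0,0.013,0,0,0],
    [-0.018,0,0.02,0,0,0],
    [-0.018,0,0.02,0,0,0],
  ],
)

```text
time_s: 16.8
tcp_pos: [0.5931, -0.0841, 0.136]
eef_rot: [180.0, 23.9, 179.9]
contact_force: [-1.2, -0.4, 0.8]
gripper_width: 0.0005
```

```bash
python3 - <<'E'
from h import *
s=pose()[2]; print(s['tcp_pos'],s['joints'].round(1),s['contact_force'])
p,d=imaging.capture("scene"); cv2.imwrite("pics/s9.png",cv2.resize(p[190:290,280:400],None,fx=5,fy=5,interpolation=2))
E
```

```text
[ 0.59305322 -0.08410415  0.13603383] [  13.3    6.1  -43.5   17.6  -17.8 -119. ] [-1.19598355 -0.42129195  0.75193466]
```

View pics/s9.png

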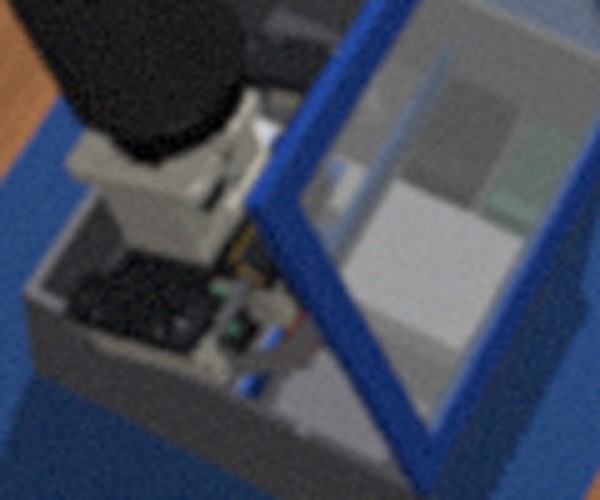

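>>> apply_moves(
  moves=[
    [-0.006,0,0.01,0,-0.01,0],
    [-0.013,0,0.021,0,-0.02,0],
    [-0.02,0,0.031,0,-0.03,0],
    [-0.026,0,0.042,0,-0.04,0],
    [-0.026,0,0.042,0,-0.04,0],
  ],
)

```text
time_s: 17.48
tcp_pos: [0.6017, -0.0838, 0.1313]
eef_rot: [179.9, 27.6, 180.0]
contact_force: [-1.0, -3.0, 6.9]
gripper_width: 0.0007
```

```bash
python3 - <<'E'
from h import *
s=pose()[2]; print(s['tcp_pos'],s['eef_rot'],s['joints'].round(1),s['contact_force'])
p,d=imaging.capture("scene"); cv2.imwrite("pics/s10.png",cv2.resize(p[190:290,280:400],None,fx=5,fy=5,interpolation=2))
p,d=imaging.capture("top"); cv2.imwrite("pics/t10.png",cv2.resize(p[130:250,230:390],None,fx=4,fy=4,interpolation=2))
p,d=imaging.capture("wrist"); cv2.imwrite("pics/w10.png",p)
E
```

```text
[ 0.60168066 -0.08382858  0.13129838] [179.94467172  27.6178135  179.98149936] [   4.6    5.8  -55.1   52.    -2.7 -146. ] [-1.0405741  -2.95491502  6.85355143]
```

View pics/s10.png

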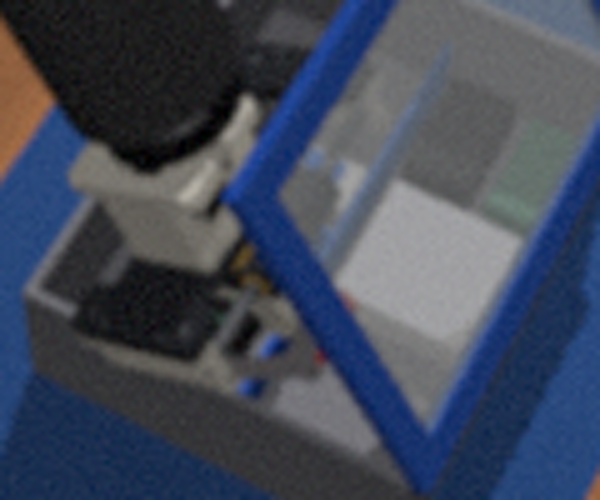

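View pics/t10.png

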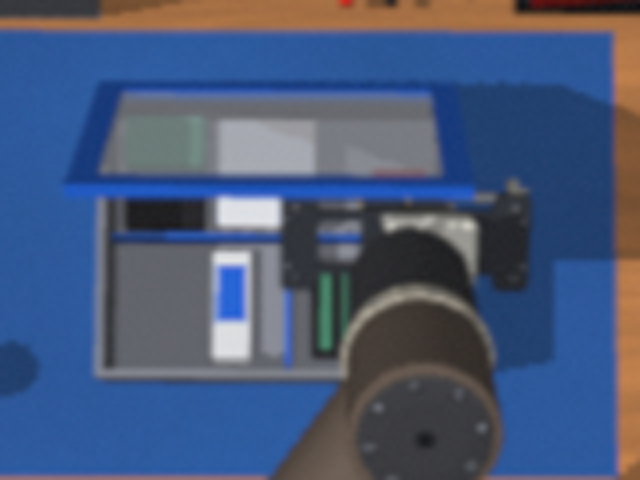

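View pics/w10.png

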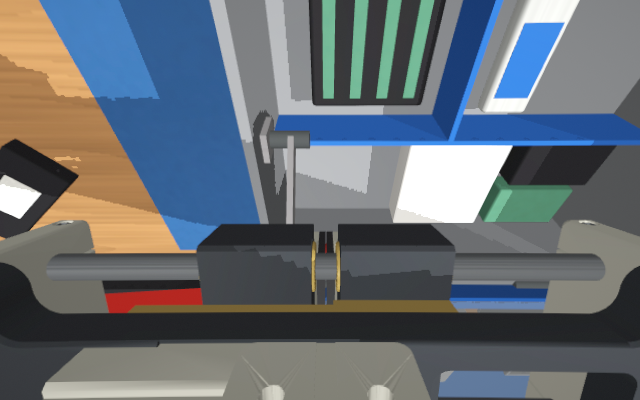

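The lid edge has sunk about 17 mm: the knee is broken through and the stay is unlocked. Retracting towards the robot now.

```bash
python3 - <<'E'
from h import *
delta([.585,-.084,.142],[180,26,180])
delta([.56,-.084,.155],[180,23.5,180])
delta([.53,-.084,.19],[180,20,180])
E
```

```text
t 17.625 row [ 0.0476  0.0004 -0.0866  0.0005  0.0177 -0.0004] mm 19.76525844682847
t 17.625 row [ 0.1283  0.0005 -0.2021  0.0005  0.0455 -0.0004] mm 47.876939930806735
t 17.625 row [ 1.802e-01  6.000e-04 -4.267e-01  5.000e-04  8.440e-02 -4.000e-04] mm 92.63130602796916
```

>>> apply_moves(
  moves=[
    [0.012,0,-0.02,0,0.003,0],
    [0.03,0,-0.05,0,0.01,0],
    [0.048,0,-0.087,0,0.018,0],
    [0.085,0,-0.14,0,0.03,0],
    [0.128,0,-0.2,0,0.045,0],
    [0.155,0,-0.3,0,0.065,0],
    [0.18,0,-0.42,0,0.084,0],
    [0.18,0,-0.42,0,0.084,0],
  ],
)

```text
time_s: 18.62
tcp_pos: [0.5315, -0.0831, 0.1906]
eef_rot: [179.8, 20.2, 180.0]
contact_force: [0.9, 0.6, 0.1]
gripper_width: 0.0006
```

```bash
python3 - <<'E'
from h import *
s=pose()[2]; print(s['tcp_pos'],s['eef_rot'],s['joints'].round(1),s['contact_force'])
p,d=imaging.capture("scene"); cv2.imwrite("pics/s11f.png",p); np.save("pics/s11d.npy",d); cv2.imwrite("pics/s11.png",cv2.resize(p[130:310,250:430],None,fx=3.3,fy=3.3,interpolation=2))
c=imaging.camera_info("scene"); h,w=d.shape
uv=np.stack(np.meshgrid(np.arange(w),np.arange(h)),-1).reshape(-1,2).astype(float)
o,dr=rays(c,uv); P=o+dr*d.reshape(-1,1); hsv=cv2.cvtColor(p,cv2.COLOR_BGR2HSV).reshape(-1,3)
L=(P[:,2]>.12)&(P[:,0]>.4)&(P[:,0]<.75)&(abs(P[:,1])<.2)&(hsv[:,0]>100)&(hsv[:,0]<130)&(hsv[:,1]>120)
q=P[L]; print(len(q),np.percentile(q,[1,50,99],axis=0).round(3).tolist())
k=np.polyfit(q[:,2],q[:,0],1); print(k, np.degrees(np.arctan2(1,-k[0])))
E
```

```text
[ 0.53151595 -0.08308716  0.1905502 ] [179.83765038  20.19795981 179.97972063] [  15.7   -2.4  -39.5    9.4  -33.7 -112.6] [0.86910412 0.56401293 0.06150399]
1844 [[0.503, -0.132, 0.121], [0.595, -0.031, 0.291], [0.694, 0.166, 0.315]]
[-0.59912449  0.76713393] 59.07314234537606
```

View pics/s11.png

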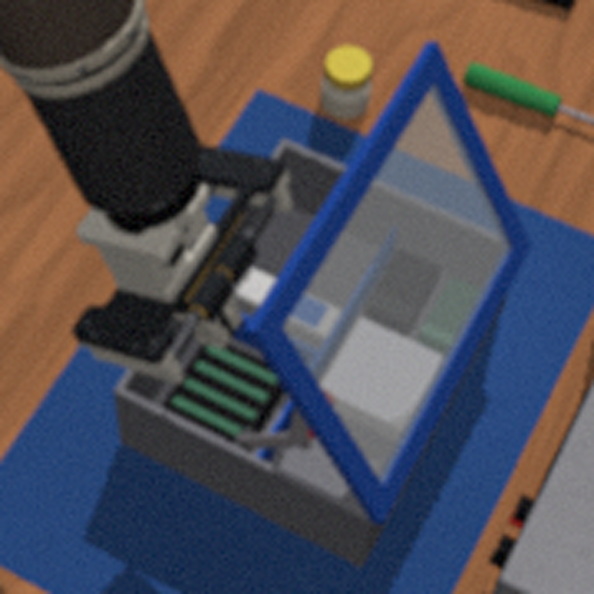

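The lid now stands at about 60° and holds there, with the stay folded towards the hinge. Next I'll take the tool up and over to the lid's outer side.

```bash
python3 - <<'E'
from h import *
delta([.50,-.04,.30],[180,10,180])
delta([.51,.0,.36],[180,2,180])
E
```

```text
t 18.675 row [-4.400e-02  2.180e-01 -5.725e-01  1.400e-03  1.126e-01 -2.000e-04] mm 122.82512620931114
t 18.675 row [-1.942e-01  4.186e-01 -8.365e-01  1.400e-03  2.015e-01 -1.000e-04] mm 191.06239656374413
```

>>> apply_moves(
  moves=[
    [0.02,0.03,-0.12,0,0.01,0],
    [0.0,0.1,-0.3,0,0.04,0],
    [-0.02,0.17,-0.45,0,0.08,0],
    [-0.044,0.22,-0.57,0,0.112,0],
    [-0.1,0.3,-0.7,0,0.15,0],
    [-0.19,0.42,-0.83,0,0.2,0],
    [-0.19,0.42,-0.83,0,0.2,0],
    [-0.19,0.42,-0.83,0,0.2,0],
  ],
)

```text
time_s: 19.68
tcp_pos: [0.5094, 0.0004, 0.3565]
eef_rot: [179.9, 2.0, -180.0]
contact_force: [-0.9, -0.7, -0.2]
gripper_width: 0.0005
```

```bash
python3 - <<'E'
from h import *
print(pose()[2]['joints'].round(1))
delta([.55,.02,.42],[180,0,180])
delta([.65,.02,.42],[180,0,180])
E
```

```text
[ 2.270e+01 -1.000e-01 -8.600e+00  7.000e-01 -7.960e+01 -1.128e+02]
t 19.675 row [-2.143e-01  9.860e-02 -3.100e-01  1.200e-03  2.240e-02  3.000e-04] mm 77.90369460619786
t 19.675 row [-7.139e-01  9.840e-02 -2.924e-01  1.200e-03  2.240e-02  3.000e-04] mm 155.55143333633302
```

>>> apply_moves(
  moves=[
    [-0.03,0.03,-0.12,0,0.01,0],
    [-0.1,0.08,-0.28,0,0.022,0],
    [-0.21,0.1,-0.31,0.001,0.022,0],
    [-0.35,0.1,-0.3,0.001,0.022,0],
    [-0.5,0.1,-0.3,0.001,0.022,0],
    [-0.65,0.1,-0.293,0.001,0.022,0],
    [-0.71,0.1,-0.292,0.001,0.022,0],
    [-0.71,0.1,-0.292,0.001,0.022,0],
  ],
)

```text
time_s: 20.68
tcp_pos: [0.649, 0.02, 0.4185]
eef_rot: [-180.0, -0.1, 180.0]
contact_force: [-0.2, 0.1, 0.0]
gripper_width: 0.0005
```

```bash
python3 - <<'E'
from h import *
s=pose()[2];print(s['tcp_pos'],s['joints'].round(1))
delta([.65,.02,.315],[180,0,180])
p,d=imaging.capture("scene"); cv2.imwrite("pics/s12.png",cv2.resize(p[80:330,200:480],None,fx=2.4,fy=2.4))
E
```

```text
[0.6490097  0.0199533  0.41847691] [  18.9   15.2   17.3   -0.   -92.2 -109. ]
t 20.675 row [-5.600e-03  4.000e-04  5.174e-01 -2.000e-04 -8.000e-04 -2.000e-04] mm 103.48165696355342
```

View pics/s12.png

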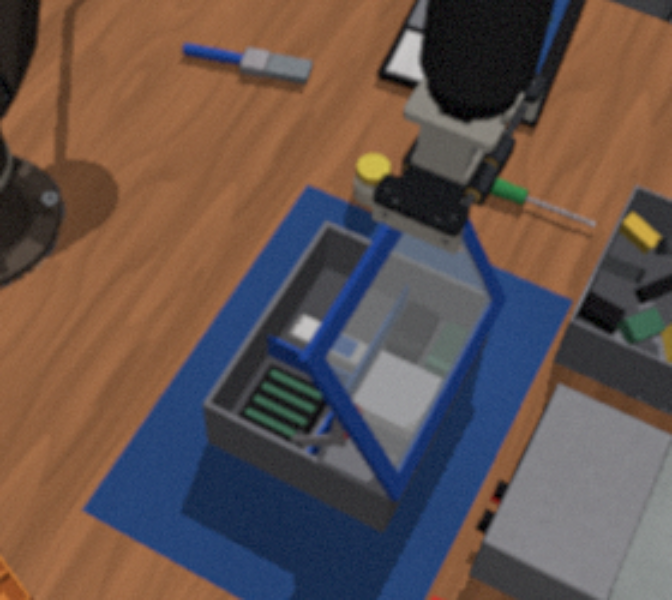

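>>> apply_moves(
  moves=[
    [0,0,0.08,0,0,0],
    [0,0,0.22,0,0,0],
    [0,0,0.36,0,0,0],
    [0,0,0.46,0,0,0],
    [0,0,0.52,0,0,0],
    [0,0,0.52,0,0,0],
    [0,0,0.52,0,0,0],
  ],
)

```text
time_s: 21.6
tcp_pos: [0.6488, 0.02, 0.3163]
eef_rot: [180.0, 0.1, -180.0]
contact_force: [0.3, 0.3, 0.3]
gripper_width: 0.0005
```

```bash
cat > arc.py <<'E'
from h import *
import sys
def corner(th,r=.225,hx=.696,hz=.1,t=.010):
    th=np.radians(th); return np.array([hx-r*np.cos(th)+t*np.sin(th), hz+r*np.sin(th)+t*np.cos(th)])
def rows(ths,y=.02,tilt=0):
    for th in ths:
        cx,cz=corner(th); 
        print(th,end=' '); delta([cx+.0095,y,cz],[180,tilt,180])
rows([float(a) for a in sys.argv[1:]])
E
python3 arc.py 63 60 58 56 54 52 50
```

```text
63.0 t 21.6 row [ 1.828e-01 -2.000e-04  5.640e-02  1.000e-04  8.000e-04  1.000e-04] mm 38.261480580644644
60.0 t 21.6 row [ 2.359e-01 -2.000e-04  8.210e-02  1.000e-04  8.000e-04  1.000e-04] mm 49.94784099440153
58.0 t 21.6 row [ 2.704e-01 -2.000e-04  1.008e-01  1.000e-04  8.000e-04  1.000e-04] mm 57.721962337714494
56.0 t 21.6 row [ 3.043e-01 -2.000e-04  1.207e-01  1.000e-04  8.000e-04  1.000e-04] mm 65.47931379084818
54.0 t 21.6 row [ 3.375e-01 -2.000e-04  1.417e-01  1.000e-04  8.000e-04  1.000e-04] mm 73.21727407499947
52.0 t 21.6 row [ 3.700e-01 -2.000e-04  1.639e-01  1.000e-04  8.000e-04  1.000e-04] mm 80.93332711335597
50.0 t 21.6 row [ 4.016e-01 -2.000e-04  1.872e-01  1.000e-04  8.000e-04  1.000e-04] mm 88.62501924479244
```

>>> apply_moves(
  moves=[
    [0.06,0,0.02,0,0,0],
    [0.12,0,0.04,0,0,0],
    [0.183,0,0.056,0,0,0],
    [0.21,0,0.07,0,0,0],
    [0.236,0,0.082,0,0,0],
    [0.254,0,0.091,0,0,0],
    [0.27,0,0.101,0,0,0],
    [0.287,0,0.111,0,0,0],
    [0.304,0,0.121,0,0,0],
    [0.304,0,0.121,0,0,0],
  ],
)

```text
time_s: 22.85
tcp_pos: [0.5876, 0.02, 0.2918]
eef_rot: [180.0, 0.0, -180.0]
contact_force: [0.0, 0.2, 2.7]
gripper_width: 0.0005
```

```bash
python3 arc.py 56 54 52 50 48 46 44 42 40; python3 - <<'E'
from h import *
p,d=imaging.capture("scene"); cv2.imwrite("pics/s13.png",cv2.resize(p[80:330,200:480],None,fx=2.4,fy=2.4))
E
```

```text
56.0 t 22.85 row [-0.002   0.     -0.0014  0.0001  0.0004  0.0001] mm 0.4852380259108474
54.0 t 22.85 row [0.0312 0.     0.0196 0.0001 0.0004 0.0001] mm 7.377122239241318
52.0 t 22.85 row [0.0636 0.     0.0419 0.0001 0.0004 0.0001] mm 15.235559730672948
50.0 t 22.85 row [0.0953 0.     0.0652 0.0001 0.0004 0.0001] mm 23.08939147667732
48.0 t 22.85 row [1.261e-01 0.000e+00 8.960e-02 1.000e-04 4.000e-04 1.000e-04] mm 30.93619835317472
46.0 t 22.85 row [1.560e-01 0.000e+00 1.151e-01 1.000e-04 4.000e-04 1.000e-04] mm 38.77358505787954
44.0 t 22.85 row [1.850e-01 0.000e+00 1.416e-01 1.000e-04 4.000e-04 1.000e-04] mm 46.59916258506565
42.0 t 22.85 row [2.131e-01 0.000e+00 1.691e-01 1.000e-04 4.000e-04 1.000e-04] mm 54.4105464838741
40.0 t 22.85 row [2.402e-01 0.000e+00 1.976e-01 1.000e-04 4.000e-04 1.000e-04] mm 62.20535698155015
```

View pics/s13.png

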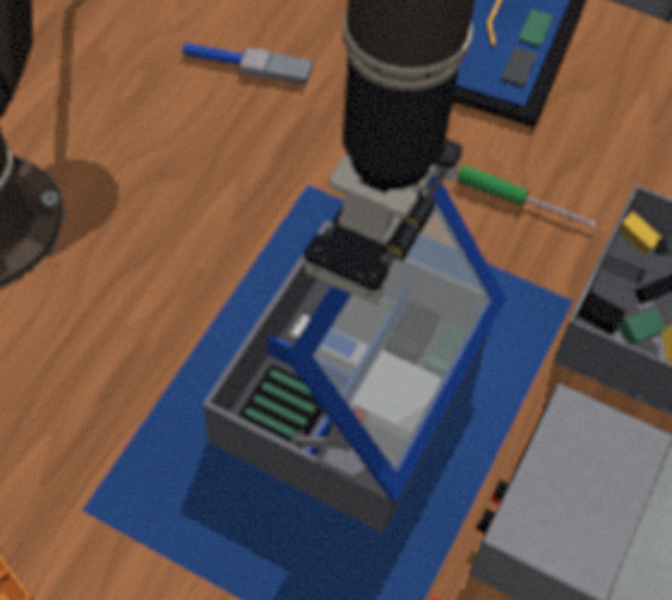

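Contact is at 2.7 N and the lid is moving. Continuing along the arc at about 1.3°/row.

>>> apply_moves(
  moves=[
    [0.016,0,0.01,0,0,0],
    [0.031,0,0.02,0,0,0],
    [0.048,0,0.031,0,0,0],
    [0.064,0,0.042,0,0,0],
    [0.08,0,0.053,0,0,0],
    [0.095,0,0.065,0,0,0],
    [0.111,0,0.077,0,0,0],
    [0.126,0,0.09,0,0,0],
    [0.141,0,0.102,0,0,0],
    [0.156,0,0.115,0,0,0],
    [0.17,0,0.128,0,0,0],
    [0.185,0,0.142,0,0,0],
  ],
)

```text
time_s: 24.4
tcp_pos: [0.5504, 0.02, 0.2632]
eef_rot: [180.0, 0.0, -180.0]
contact_force: [0.6, 0.8, 2.8]
gripper_width: 0.0004
```

```bash
python3 arc.py 42 40 38 36 34 32 30; python3 -c "
from h import *
s=pose()[2];print(s['contact_force'],s['joints'].round(1))"
```

```text
42.0 t 24.4 row [0.0272 0.0001 0.0259 0.0001 0.0002 0.0001] mm 7.516796450552992
40.0 t 24.4 row [0.0543 0.0001 0.0544 0.0001 0.0002 0.0001] mm 15.373307664213831
38.0 t 24.4 row [0.0804 0.0001 0.0838 0.0001 0.0002 0.0001] mm 23.22547067904153
36.0 t 24.4 row [1.054e-01 1.000e-04 1.141e-01 1.000e-04 2.000e-04 1.000e-04] mm 31.07063995168199
34.0 t 24.4 row [1.294e-01 1.000e-04 1.453e-01 1.000e-04 2.000e-04 1.000e-04] mm 38.90637679700244
32.0 t 24.4 row [1.523e-01 1.000e-04 1.772e-01 1.000e-04 2.000e-04 1.000e-04] mm 46.73027828273235
30.0 t 24.4 row [1.74e-01 1.00e-04 2.10e-01 1.00e-04 2.00e-04 1.00e-04] mm 54.53995433082994
[0.55924379 0.8119721  2.76748861] [  22.5    7.5  -11.9    0.   -70.6 -112.5]
```

>>> apply_moves(
  moves=[
    [0.014,0,0.013,0,0,0],
    [0.027,0,0.026,0,0,0],
    [0.041,0,0.04,0,0,0],
    [0.054,0,0.054,0,0,0],
    [0.067,0,0.069,0,0,0],
    [0.08,0,0.084,0,0,0],
    [0.093,0,0.099,0,0,0],
    [0.105,0,0.114,0,0,0],
    [0.117,0,0.13,0,0,0],
    [0.129,0,0.145,0,0,0],
    [0.141,0,0.161,0,0,0],
    [0.152,0,0.177,0,0,0],
  ],
)

```text
time_s: 25.9
tcp_pos: [0.5198, 0.02, 0.2275]
eef_rot: [180.0, 0.0, -180.0]
contact_force: [0.6, 0.1, 2.2]
gripper_width: 0.0006
```

```bash
python3 arc.py 30 28 26 24 22 20; python3 - <<'E'
from h import *
s=pose()[2];print(s['contact_force'],s['joints'].round(1))
p,d=imaging.capture("scene"); cv2.imwrite("pics/s14.png",cv2.resize(p[80:330,200:480],None,fx=2.4,fy=2.4))
E
```

```text
30.0 t 25.9 row [0.0208 0.0002 0.0316 0.     0.0001 0.0001] mm 7.572878362064976
28.0 t 25.9 row [0.0414 0.0002 0.0651 0.     0.0001 0.0001] mm 15.432273811896993
26.0 t 25.9 row [0.0608 0.0002 0.0993 0.     0.0001 0.0001] mm 23.2870191252349
24.0 t 25.9 row [7.900e-02 2.000e-04 1.342e-01 0.000e+00 1.000e-04 1.000e-04] mm 31.13468331467792
22.0 t 25.9 row [9.590e-02 2.000e-04 1.696e-01 0.000e+00 1.000e-04 1.000e-04] mm 38.97286845943846
20.0 t 25.9 row [1.116e-01 2.000e-04 2.057e-01 0.000e+00 1.000e-04 1.000e-04] mm 46.79918451991711
[0.56695388 0.06472949 2.24844137] [  23.8    5.9  -18.6    0.   -65.6 -113.8]
```

View pics/s14.png

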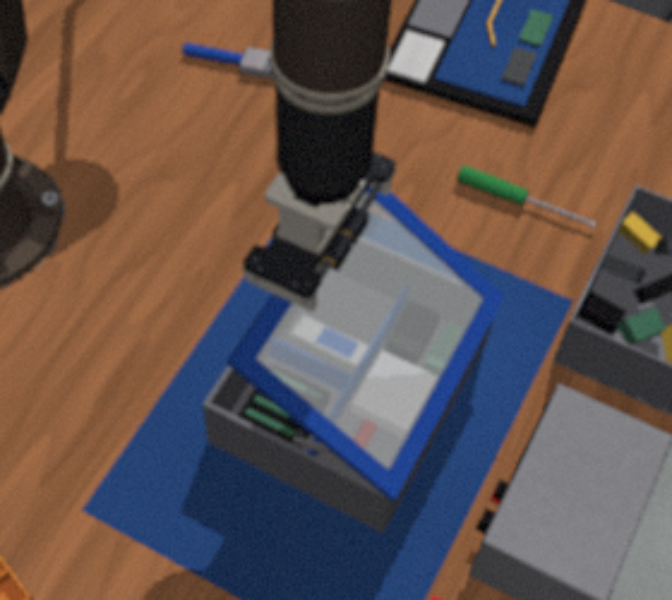

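The lid is at about 32° and following smoothly at 2–3 N.

>>> apply_moves(
  moves=[
    [0.011,0,0.016,0,0,0],
    [0.021,0,0.032,0,0,0],
    [0.031,0,0.048,0,0,0],
    [0.041,0,0.065,0,0,0],
    [0.051,0,0.082,0,0,0],
    [0.061,0,0.099,0,0,0],
    [0.07,0,0.117,0,0,0],
    [0.079,0,0.134,0,0,0],
    [0.088,0,0.152,0,0,0],
    [0.096,0,0.17,0,0,0],
    [0.104,0,0.188,0,0,0],
    [0.112,0,0.206,0,0,0],
  ],
)

```text
time_s: 27.45
tcp_pos: [0.4969, 0.02, 0.1856]
eef_rot: [180.0, -0.0, 180.0]
contact_force: [-0.6, -0.2, 2.5]
gripper_width: 0.0008
```

```bash
python3 arc.py 18 16 14 12 10 8
```

```text
18.0 t 27.45 row [ 0.0113  0.0001  0.0328  0.0001 -0.0003 -0.    ] mm 6.935326573834801
16.0 t 27.45 row [ 0.0244  0.0001  0.0698  0.0001 -0.0003 -0.    ] mm 14.796467421813139
14.0 t 27.45 row [ 3.620e-02  1.000e-04  1.073e-01  1.000e-04 -3.000e-04 -0.000e+00] mm 22.655435704383777
12.0 t 27.45 row [ 4.670e-02  1.000e-04  1.452e-01  1.000e-04 -3.000e-04 -0.000e+00] mm 30.508033552614254
10.0 t 27.45 row [ 5.590e-02  1.000e-04  1.834e-01  1.000e-04 -3.000e-04 -0.000e+00] mm 38.35154307865844
8.0 t 27.45 row [ 6.380e-02  1.000e-04  2.219e-01  1.000e-04 -3.000e-04 -0.000e+00] mm 46.18347077898949
```

>>> apply_moves(
  moves=[
    [0.006,0,0.016,0,0,0],
    [0.011,0,0.033,0,0,0],
    [0.018,0,0.051,0,0,0],
    [0.024,0,0.07,0,0,0],
    [0.03,0,0.088,0,0,0],
    [0.036,0,0.107,0,0,0],
    [0.042,0,0.126,0,0,0],
    [0.047,0,0.145,0,0,0],
    [0.051,0,0.164,0,0,0],
    [0.056,0,0.183,0,0,0],
    [0.06,0,0.203,0,0,0],
    [0.064,0,0.222,0,0,0],
  ],
)

```text
time_s: 28.95
tcp_pos: [0.484, 0.02, 0.1409]
eef_rot: [180.0, -0.0, 180.0]
contact_force: [0.1, -0.5, 2.4]
gripper_width: 0.0008
```

```bash
python3 arc.py 6 4 2 1 0; python3 - <<'E'
from h import *
p,d=imaging.capture("scene"); cv2.imwrite("pics/s15.png",cv2.resize(p[80:330,200:480],None,fx=2.4,fy=2.4))
E
```

```text
6.0 t 28.95 row [ 0.0058  0.0002  0.0372  0.     -0.0004 -0.    ] mm 7.533928321261493
4.0 t 28.95 row [ 0.011   0.0002  0.0762  0.     -0.0004 -0.    ] mm 15.39401328731894
2.0 t 28.95 row [ 0.0148  0.0002  0.1153  0.     -0.0004 -0.    ] mm 23.249577579745527
1.0 t 28.95 row [ 0.0161  0.0002  0.1349  0.     -0.0004 -0.    ] mm 27.174870957053628
0.0 t 28.95 row [ 0.0172  0.0002  0.1545  0.     -0.0004 -0.    ] mm 31.098100644600862
```

View pics/s15.png

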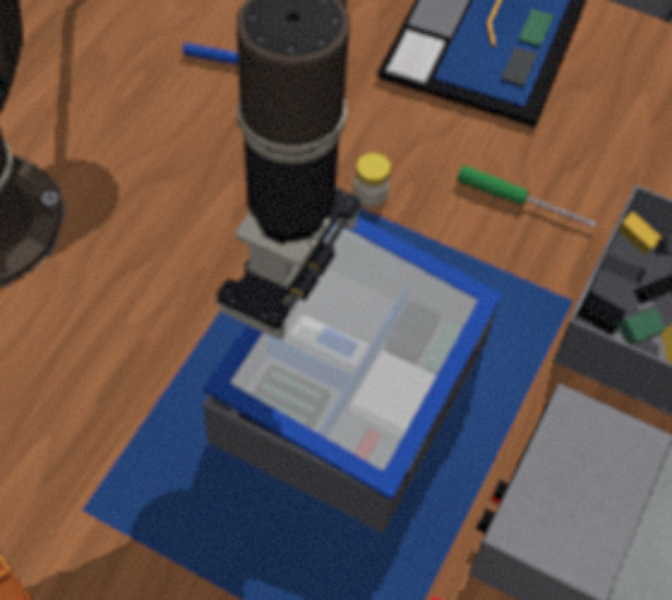

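Nearly shut. Slowly through the last part.

>>> apply_moves(
  moves=[
    [0.003,0,0.018,0,0,0],
    [0.006,0,0.037,0,0,0],
    [0.008,0,0.056,0,0,0],
    [0.011,0,0.076,0,0,0],
    [0.013,0,0.095,0,0,0],
    [0.015,0,0.11,0,0,0],
    [0.016,0,0.122,0,0,0],
    [0.016,0,0.135,0,0,0],
    [0.017,0,0.142,0,0,0],
    [0.017,0,0.148,0,0,0],
    [0.017,0,0.148,0,0,0],
  ],
)

```text
time_s: 30.38
tcp_pos: [0.4801, 0.0199, 0.1107]
eef_rot: [-180.0, -0.1, 180.0]
contact_force: [0.0, -0.6, 0.1]
gripper_width: 0.0003
```

>>> apply_moves(
  moves=[
    [0,0,0.004,0,0,0],
    [0,0,0.008,0,0,0],
    [0,0,0.012,0,0,0],
    [0,0,0.012,0,0,0],
  ],
)

```text
time_s: 30.88
tcp_pos: [0.4802, 0.0199, 0.1101]
eef_rot: [-180.0, -0.0, -180.0]
contact_force: [-8.1, 1.7, 21.9]
gripper_width: 0.0004
```

It's on the rim: firm stop at z = 0.110, the outer face's shut height. Retreating and checking.

>>> apply_moves(
  moves=[
    [0,0,-0.015,0,0,0],
    [0,0,-0.08,0,0,0],
    [0,0,-0.2,0,0,0],
    [0,0,-0.4,0,0,0],
    [0,0,-0.6,0,0,0],
    [0,0,-0.8,0,0,0],
    [0,0,-0.95,0,0,0],
    [0,0,-0.95,0,0,0],
  ],
)

```text
time_s: 31.88
tcp_pos: [0.4812, 0.0201, 0.303]
eef_rot: [179.9, 0.2, -180.0]
contact_force: [-0.7, -0.3, -0.5]
gripper_width: 0.0002
```

>>> apply_moves(
  moves=[
    [0,-0.2,0,0,0,0],
    [0,-0.45,0,0,0,0],
    [0,-0.7,0,0,0,0],
    [0,-0.95,0,0,0,0],
    [0,-1.0,0,0,0,0],
    [0,-1.0,0,0,0,0],
  ],
)

```text
time_s: 32.62
tcp_pos: [0.4808, -0.1803, 0.3021]
eef_rot: [179.9, 0.1, 179.9]
contact_force: [-0.3, 1.0, -0.5]
gripper_width: 0.0005
```

```bash
python3 - <<'E'
from h import *
s=pose()[2];print(s['time_s'],s['tcp_pos'],s['contact_force'])
p,d=imaging.capture("scene"); cv2.imwrite("pics/s16.png",cv2.resize(p[100:350,200:480],None,fx=2.4,fy=2.4))
c=imaging.camera_info("scene"); h,w=d.shape
uv=np.stack(np.meshgrid(np.arange(w),np.arange(h)),-1).reshape(-1,2).astype(float)
o,dr=rays(c,uv); P=o+dr*d.reshape(-1,1); hsv=cv2.cvtColor(p,cv2.COLOR_BGR2HSV).reshape(-1,3)
L=(P[:,2]>.085)&(P[:,0]>.44)&(P[:,0]<.72)&(abs(P[:,1]-.018)<.155)&(hsv[:,0]>100)&(hsv[:,0]<130)&(hsv[:,1]>120)
q=P[L]; print(len(q)); 
for a,b in((.44,.48),(.48,.6),(.6,.67),(.67,.72)):
    k=q[(q[:,0]>a)&(q[:,0]<b)]; print(a,len(k),np.median(k[:,2]))
p,d=imaging.capture("top"); cv2.imwrite("pics/t16.png",cv2.resize(p[120:290,170:450],None,fx=2.6,fy=2.6))
E
```

```text
32.625 [ 0.48084093 -0.18026969  0.30209521] [-0.32107742  1.00074074 -0.5280686 ]
2550
0.44 740 0.1089138253459534
0.48 613 0.10894391208221421
0.6 384 0.1089331770728289
0.67 813 0.10908024285967644
```

View pics/s16.png

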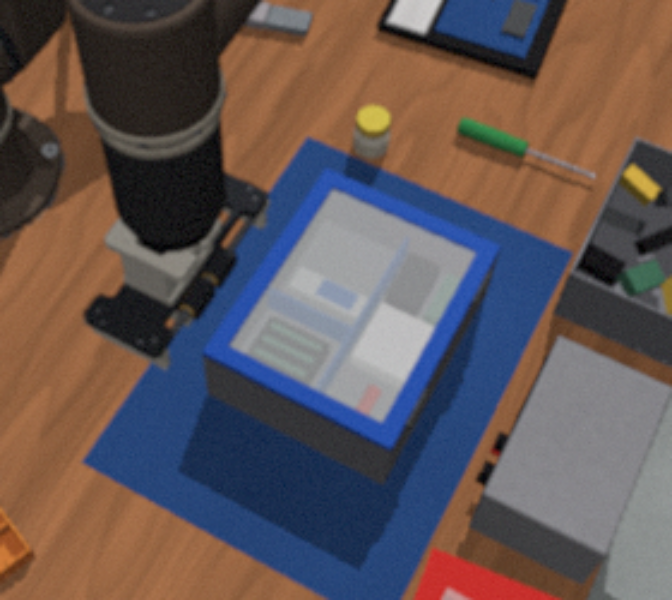

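View pics/t16.png

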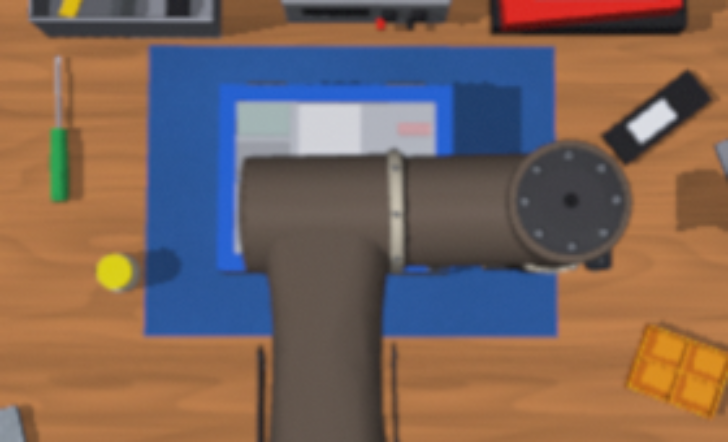

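The lid reads level, at 0.109 m from front edge to hinge. The drive shows flat through the window, and the jar, screwdriver, battery and tray haven't moved. The robot is clear, so I'm handing in.

```bash
python3 -c "
from plant import r
print(r.close_job())"
```

```text
the job is handed in; nothing more can be done
None
```

The drive is lying flat in the front-left compartment, the stay is unlocked and the lid is fully shut. I handed the job in at about 33 s of the 72 s allowed.

- **Drive:** I set it down with light floor contact, about 4.5 N. It sits to the right of the compartment's centre, because the gripper body had to clear the left wall. The view from above after release and the last view through the window both show it flat in place.
- **Stay and lid:** I pushed the knee past straight at about 1 to 7 N. The first try at that push, with a 30° tilt, stopped at the edge of a joint's range without passing it, so I backed off and tilted less. The push also drew the lid about 5° down. I then lowered the lid along its arc at 2 to 3 N, ending with a brief press of about 22 N on the rim to check it was shut.
- **Last checks:** the lid measured level at 0.109 m from front edge to hinge, against about 0.110 m expected when shut. The other things on the bench and in the case looked unmoved, and the robot was touching nothing.
- **What disagreed:** the cameras differed by 2 to 4 mm on the drive and case positions, so I used the wrist camera's values for the placing.

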